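Release a flint core from the hold-down clamp and clear up the flakes

TASK

The strike is done, so free the flint core from the bench clamp: slide the safety catch fully off the screw-lock button, then press the button right down, then swing the folded handwheel grip up until it latches upright, and with it wind the wheel until the clamp foot is at its top stop. Then slide the wooden carrier with the core on it, without lifting it, along the bed from under the foot into the chalk outline. Finish with every loose flake in the cane basket and the wheel grip folded flat again, and leave the hammerstone, antler billet and abrading stone where they lie.

Things in the scene. Friction and masses are not known exactly. Their poses are not given: they have to be found in the camera images.
- press: cast bench clamp, fixed; its frame, in mm, is used below. Origin on the bench under the screw axis, z up, x away from the robot, y along its steel bed: x -65 to 65, y 90 to -370, top z 12. Column x 75 to 125, y -35 to 35, to z 177. Yoke y -28 to 28, z 140 to 175, over the bed. Grey lock housing at x -73 to 27, y 99 to 145, top z 175.
- catch (a joint): safety catch, a steel cover that slides along the press's -x (towards the robot) on top of the lock housing: 0 m = covers the button, 0.045 = fully open at its stop. Friction about 1.5 N, stays where left.
- catch_fin (a point): middle of the top edge of the catch's upright thumb fin, at press (-12, 122, 213) when shut, 45 mm further to -x when open. The fin is 10 mm thick (x), 30 mm wide (y) and stands 24 mm above the 44 x 38 mm cover plate.
- lock_button (a joint): screw-lock button under the catch: 0 m = up (wheel locked by a fork under it), 0.008 = pressed right down at its stop, wheel free. About 4 N pushes it; it stays down (no return spring).
- button_top (a point): centre of the round button's top, 26 mm diameter, at press (0, 122, 184) when up. The catch plate covers it until slid aside.
- wheel (a joint): handwheel, solid disc of 130 mm diameter on the screw axis, upper face at z 211. 0 rad = clamped; grows counter-clockwise seen from above to its stop at 9.42 (one and a half turns); lifts the foot 20 mm a turn. Takes about 0.15 N m; stays where left; cannot turn while the lock button is up.
- wheel_hub (a point): point on the wheel's axis at its upper face (z 211).
- grip (a joint): fold-away grip of the wheel: 0 rad = folded flat across the wheel, 1.57 = upright at its stop. A sprung roller latches it upright: it snaps in over the last 0.4 rad, and about 0.2 N m swings it in or out of the latch; below 0.55 rad it moves easily and stays where left.
- grip_end (a point): point on the grip's axis 60 mm from its pivot, a horizontal pin 52 mm from the wheel's axis at z 226. At wheel 0 the pivot lies on the press's -x side (it turns with the wheel); folded, the grip points from it across the hub (+x). Black round sleeve of 21 mm diameter, 15 to 81 mm from the pivot; it spins freely on its spindle.
- foot_face (a point): centre of the underside of the clamp foot, a disc of 80 mm diameter with four prongs round its edge that reach 10 mm below it and hold the core's top; z 90 clamped, z 120 at the top stop.
- carrier: loose flat wooden carrier, 108 mm (x) by 226 mm (y) and 8 mm thick, lying on the bed; origin under the middle of the square cradle (walls up to z 26) in which the core stands, plate from y +56 to -170. 0.3 kg, about 0.85 kg with the core.
- carrier_handle (a point): middle of the carrier's handle, a steel bar of 14 mm diameter and 92 mm length along the carrier's x, at carrier (0, -150, 46), on two posts at x -40 and 40.
- core: flint core, a rough cone-like stone 70 mm high and about 74 mm across, standing loose in the carrier's cradle; origin in the middle of its base. 0.55 kg.
- rest_mark: white chalk outline on the bed (120 x 236 mm), level with the bed's top; its origin and axes are where the carrier's origin and axes must come: on the bed's -y end, 150 to 185 mm from the screw axis.
- basket: fixed round cane basket, origin at the middle of its underside; rim radius 112 mm, 55 mm high, inner floor radius about 80 mm at 6 mm height.
- flake1: loose flint flake about 76 x 34 mm, 14 mm thick at its ridge (sides 9 mm), lying flat; origin in the middle of its underside, x along its length. Between two and four of the five flakes are present.
- flake2: the same, 70 x 32 mm
- flake3: the same, 80 x 36 mm
- flake4: the same, 66 x 30 mm
- flake5: the same, 74 x 34 mm
- hammerstone: bystander: round grey cobble 72 mm wide, 64 mm high; origin under it
- billet: bystander: antler hammer 200 mm long, 34 mm thick; origin on the bench under its middle
- abrader: bystander: sandstone block 110 x 55 x 28 mm; origin under it
Things that resemble listed ones, but are neither listed nor needed, are in the scene too. Leave any orange or purple look-alike of the flake1 alone.

How it is judged (in metres and radians):
On the way, in this order (a step that is already met when the one before it is completed fails the run):
1. the safety catch is slid fully aside (within 6 mm of its stop) (value of joint catch above 0.039 m), for 0.1 s.
2. the lock button is pressed right down (value of joint lock_button above 0.0065 m), for 0.1 s.
3. the grip stands upright with the wheel not yet turned (value of joint grip above 1.4 rad and value of joint wheel below 0.5 rad), for 0.1 s.
4. the wheel is wound, by its upright grip, to the top stop (value of joint wheel above 9 rad and value of joint grip above 1.3 rad), for 0.1 s.
5. carrier and core slid along the bed into the chalk outline (horizontal distance between carrier and rest_mark below 0.015 m and angle between the y axis of carrier and the y axis of rest_mark, either way round below 0.15 rad), for 0.2 s.
At the end, for the whole second after the job is handed in: Carrier flat in the chalk outline (15 mm, 0.15 rad), core standing in its cradle; wheel within 0.5 rad of its top stop, lock button down, grip folded (below 0.25 rad); every flake present at rest in the basket (origin within 95 mm of its middle, below the rim) (all of step 5 and angle between carrier's own z axis and vertical below 0.06 rad and horizontal distance between core and carrier below 0.02 m and angle between core's own z axis and vertical below 0.2 rad and value of joint wheel above 8.9 rad and value of joint grip below 0.25 rad and value of joint lock_button above 0.006 m and horizontal distance between each of flake1, flake2, flake3, flake4, flake5 and basket below 0.095 m and z of each of flake1, flake2, flake3, flake4, flake5 in the frame of basket below 0.055 m and linear speed of each of flake1, flake2, flake3, flake4, flake5 below 0.03 m/s); the robot touches nothing.
It fails at once if the carrier was lifted off the bed (more than 12 mm) (z of carrier in the frame of press above 0.024 m).
It fails at once if the core was tipped over or lifted out of its cradle (angle between core's own z axis and vertical above 0.5 rad or z of core in the frame of carrier above 0.03 m).
It fails at once if a bystander was moved by more than 30 mm (distance of any of hammerstone, billet, abrader from where it was at the start of the episode above 0.03 m).
Of flake1, flake2, flake3, flake4, flake5 only 2 to 4 are there at a start; the rules pass over those that are not, and their reading is None.
At some moment in a run one of flake1, flake2, flake3, flake4, flake5 may be knocked a few centimetres aside while the robot is not near it.
Once in a run the grip may slacken for a moment while it holds something.
It also fails if it takes over 210 s, if anything falls off the work surface, if the arm or the gripper's body presses on something with over 40 N, if the wrist force passes 120 N, or if a joint passes its speed limit or range.

ROBOT

A 6-joint arm with a two-finger parallel gripper is mounted at the origin on the work surface. World frame = base frame: x ahead of the robot, y to its left, z up, the work surface at z = 0. Lengths are in mm, angles in rad, forces in N, time in s.
With the tool pointing down it reaches from about 275 to 1000 mm from the base axis. Payload 8.4 kg.
Tool frame: the origin (TCP) lies at the centre of the arm's flange, where the gripper is bolted on; the fingertips stand r.tip_extent ahead of it and the grasp point (between the pads) lies 155 mm ahead of it (r.tip_extent is the distance from the TCP to the fingertips, in mm); z points along the fingers, y is the direction in which the jaws open and shut (so a half turn about z gives the same grasp; the last joint's range is limited). The gripper opens to 85 mm and grips with 20 to 120 N. Pads are 22 mm wide; open, the fingers measure 114 mm over their backs; the gripper's body (76 mm by 85 mm) begins 54 mm behind the grasp point. The pads swing forward as they close: fully open they stand 13 mm farther back than shut.
Start: joints at [1.274, 0.353, 1.633, -0, 1.155, -0.002], TCP at [181.592, 598.042, 404.681] pointing down, gripper open.
Joint ranges: [-2.63, 2.63], [-0.92, 2.1], [0.06, 2.66], [-1.3, 4.44], [0, 2.69], [-3.02, 3.02]. Speed limits (rad/s): [2.22, 2.22, 2.79, 3.14, 3.14, 3.14].

INTERFACE

Orientations are given as [roll, pitch, yaw] about the fixed x, y, z axes, in that order (R = Rz(yaw) Ry(pitch) Rx(roll)).
In Python, from rig import sense, grab_frame, job, r gives the robot as it stands. The module is installed in compiled form; this text tells all that it offers.
- The arm moves only by the shell command python3 -m creep 'ROWS' [FORCE]. ROWS is JSON, a list of rows, each a list of 7 numbers: the turn, a rotation vector about the tool's x, y, z in rad, then the shift along the tool's x, y, z in mm, then the closure, from 0 (fully open) to 1 (shut). In form: [[wx, wy, wz, dx, dy, dz, fingers], ...]. A call has 1 to 10 rows; each row shifts and turns the pose as measured when the row begins, along the tool's axes as they then stand; what a row does not reach is not made up. A row lasts 1/12 s, in which the tool goes at most 41.7 mm and 7.16 degrees, less where a joint would pass 70% of its speed; a pose out of reach is approached as far as the arm can. A call with a gripper value outside its range is refused whole. The fingers move at their own pace and stop on an object; FORCE is the grip in N (left out, the last holds). Time passes only in rows, so rows that do not move let the fingers close. It gives the time, the measured TCP pose, the force and the opening at its end, in the units of the state.
- sense(): the state, without advancing time (a new reading comes with each control period).
- grab_frame(name): name is "scene" or "side" or "wrist"; returns a dict with "color" (384x512x3 uint8, red, green, blue), "mtx" (3x3 intrinsics, pixels), "distortion" ([k1, k2, p1, p2, k3] as OpenCV has them; the pictures are not rectified), "T" (4x4, takes a point from camera to world coordinates). Camera axes: x right, y down, z forward; pixel columns grow to the right and rows downward; lengths in mm; the calibration is good to about 2 mm. A picture is of the moment at which its call begins. There is no depth.
- job.sign_off(): hands the job in, once; it reports no verdict.
The state is a dict: "clock": time; "qpos": joint angles; "qvel": joint speeds; "joint_efforts": joint torques, N m; "eef_pos": TCP position; "tcp_rot": TCP orientation; "contact_force": force on the tool from outside, world axes, zero at the start; "wrist_torque": the same for the moment, N m; "opening": opening from 0.0 (shut) to 1.0 (fully open).
Only numpy, scipy, OpenCV 4.12 (cv2) and the standard library are available. Lean on these libraries where they do the work, as an engineer would, in place of code of your own. Each camera call takes 0.05 s, during which the arm holds its last target.

## Working session

There is one attempt and no reset: what is moved stays moved. The work goes in short steps, Python scripts to look and compute and a shell command to move; the robot and the scene stay as the last step left them, time stands still between calls to the robot, and variables do not carry over. Pictures are saved under pics/ and viewed, and the job is handed in when it is done.

```bash
mkdir -p pics; ls; python3 - <<'E'
from rig import sense, grab_frame, job, r
import cv2,json
print(sense()); print(r.tip_extent)
for n in ["scene","side","wrist"]:
    f=grab_frame(n); cv2.imwrite(f"pics/{n}0.png",f["color"][:,:,::-1]); print(n,f["mtx"].tolist(),f["distortion"],f["T"].round(3).tolist())
E
```

```text
pics
{'clock': 0.0, 'qpos': array([ 1.27363221e+00,  3.53660606e-01,  1.63418006e+00, -5.01812119e-06,
        1.15520473e+00, -2.35572556e-03]), 'qvel': array([ 0.00183993, -0.00120237,  0.00059368,  0.00032237, -0.00027997,
       -0.00074592]), 'joint_efforts': array([-4.54516470e-03, -6.05229735e+01, -3.42055857e+01, -5.32229460e-04,
        9.69006156e-03,  7.15798228e-05]), 'eef_pos': array([181.49768363, 597.8010073 , 403.93407518]), 'tcp_rot': array([-3.14013990e+00,  1.16573099e-06,  2.84678630e+00]), 'contact_force': array([-0.37022742,  0.07944243,  0.41137134]), 'wrist_torque': array([-0.04763726,  0.02261333,  0.00362583]), 'opening': 1.000466044902633}
173.4
scene [[359.1358859891494, 0.0, 257.92361361364453], [0.0, 359.1358859891494, 188.2179216941268], [0.0, 0.0, 1.0]] [0.03050819 0.         0.         0.         0.        ] [[0.826, 0.472, -0.307, 853.984], [0.563, -0.708, 0.427, -486.365], [-0.015, -0.526, -0.851, 1078.817], [0.0, 0.0, 0.0, 1.0]]
side [[445.74442628834896, 0.0, 255.90542323322921], [0.0, 445.74442628834896, 189.22229539417478], [0.0, 0.0, 1.0]] [0.04009727 0.         0.         0.         0.        ] [[0.95, -0.202, 0.238, 175.783], [-0.311, -0.566, 0.763, -1074.871], [-0.019, -0.799, -0.601, 1009.453], [0.0, 0.0, 0.0, 1.0]]
wrist [[328.39864594356374, 0.0, 253.0489532103083], [0.0, 328.39864594356374, 190.56247201399538], [0.0, 0.0, 1.0]] [-0.04834033  0.          0.          0.          0.        ] [[0.291, 0.909, 0.298, 105.748], [0.957, -0.276, -0.092, 621.037], [-0.001, 0.311, -0.95, 373.462], [0.0, 0.0, 0.0, 1.0]]
```

View pics/scene0.png

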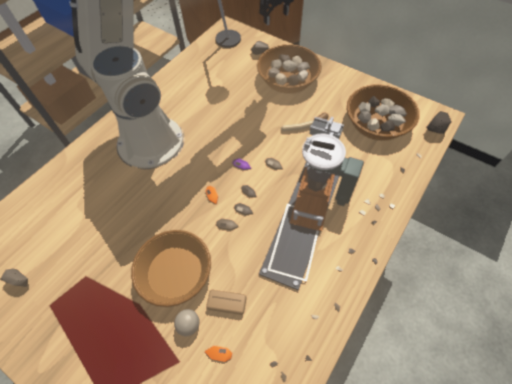

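View pics/side0.png

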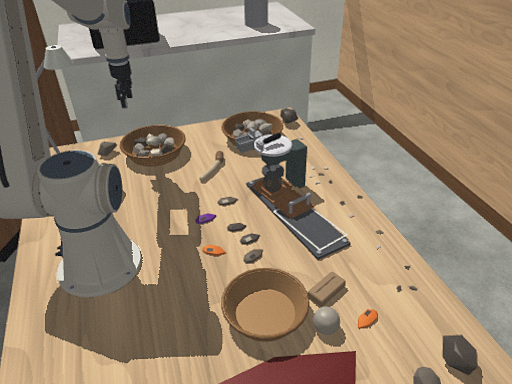

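View pics/wrist0.png

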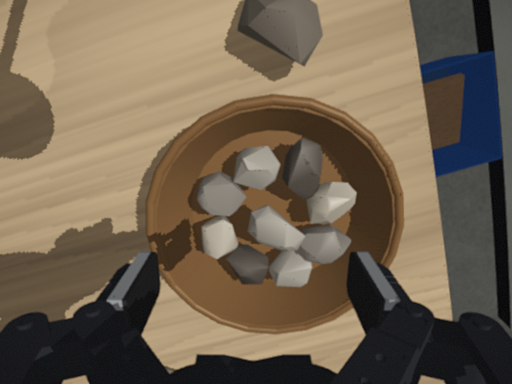

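```bash
cat > h.py <<'E'
import numpy as np,cv2,pickle,math
from scipy.spatial.transform import Rotation as R
from rig import sense, grab_frame, job, r
def grab(n,tag):
    f=grab_frame(n); pickle.dump(f,open(f"pics/{n}{tag}.pkl","wb")); cv2.imwrite(f"pics/{n}{tag}.png",f["color"][:,:,::-1]); return f
def load(n,tag): return pickle.load(open(f"pics/{n}{tag}.pkl","rb"))
def ray(f,uv):
    p=cv2.undistortPoints(np.array([[uv]],float),f["mtx"],np.array(f["distortion"]))[0,0]
    T=f["T"]; d=T[:3,:3]@np.array([p[0],p[1],1]); return T[:3,3],d/np.linalg.norm(d)
def plane(f,uv,z):
    o,d=ray(f,uv); return o+d*(z-o[2])/d[2]
def tri(f1,a,f2,b):
    o1,d1=ray(f1,a);o2,d2=ray(f2,b)
    s=np.linalg.lstsq(np.c_[d1,-d2],o2-o1,rcond=None)[0]
    p,q=o1+s[0]*d1,o2+s[1]*d2
    return (p+q)/2,np.linalg.norm(p-q)
def proj(f,P):
    T=np.linalg.inv(f["T"]); return cv2.projectPoints(np.array(P,float).reshape(-1,1,3),cv2.Rodrigues(T[:3,:3])[0],T[:3,3],f["mtx"],np.array(f["distortion"]))[0][:,0]
def crop(f,name,x0,y0,x1,y1,k):
    c=f["color"][y0:y1,x0:x1,::-1]; cv2.imwrite(f"pics/{name}.png",cv2.resize(c,None,fx=k,fy=k,interpolation=cv2.INTER_CUBIC))
def grasp():
    s=sense(); M=R.from_euler('xyz',s['tcp_rot']); return np.array(s['eef_pos']),M
def to(pos,M,yawax=None):
    """pos: desired TCP world; M desired rotation -> shift in current tool axes and rotvec"""
    p,c=grasp(); return (c.inv()*M).as_rotvec().round(4),c.inv().apply(np.array(pos)-p).round(1)
def down(yaw): # tool pointing down; tool y (jaw) direction at world angle yaw
    y=np.array([math.cos(yaw),math.sin(yaw),0]); z=np.array([0,0,-1.]); x=np.cross(y,z)
    return R.from_matrix(np.c_[x,y,z])
E
python3 - <<'E'
from h import *
f=grab("scene","a"); g=grab("side","a")
crop(f,"c1",255,95,375,295,4) if 0 else crop(f,"c1",250,100,380,290,3)
crop(g,"c2",220,110,360,260,4)
crop(f,"c3",200,150,290,240,6)
E
```

```text
(no output)
```

View pics/c1.png

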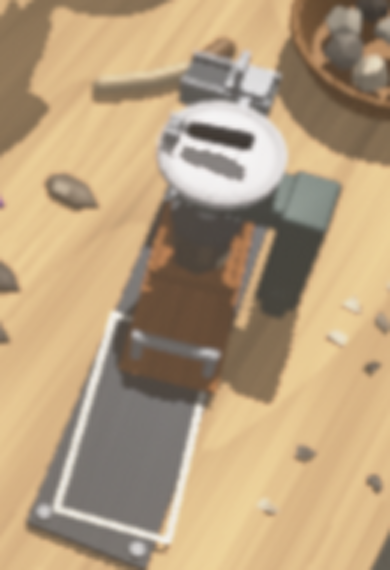

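View pics/c2.png

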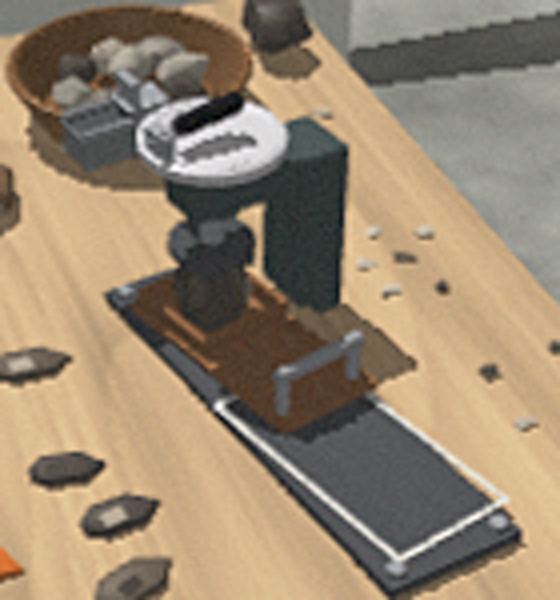

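View pics/c3.png

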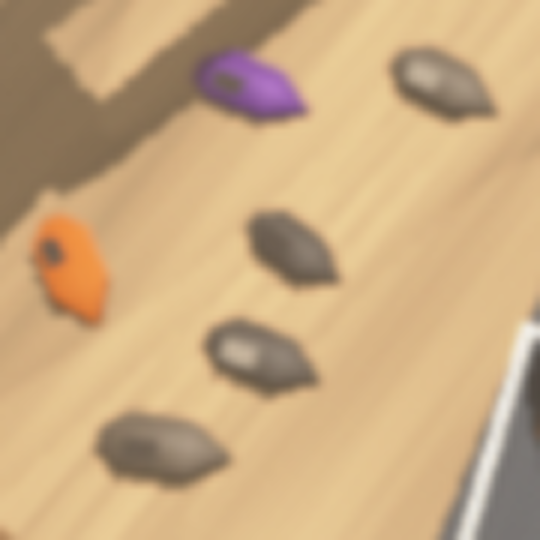

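```bash
python3 - <<'E'
from h import *
f=load("scene","a"); g=load("side","a")
S=lambda x,y:(250+x/3-0.33,100+y/3-0.33)
D=lambda x,y:(220+x/4-0.37,110+y/4-0.37)
for n,p in dict(bedL=(28,522),bedR=(146,566),chTL=(115,315),chBL=(56,511),chBR=(167,541)).items(): print("scene",n,plane(f,S(*p),12).round(1))
for n,p in dict(bedBL=(388,592),bedBR=(519,532),chTL=(219,405),chBL=(400,560),chBR=(507,500),chTR=(375,398),bedTL=(107,295)).items(): print("side",n,plane(g,D(*p),12).round(1))
for n,im,roi in (("scene",f,(300,130,348,172)),("side",g,(250,130,296,160))):
    c=im["color"].astype(int); x0,y0,x1,y1=roi
    m=np.zeros(c.shape[:2],np.uint8); sub=c[y0:y1,x0:x1]
    m[y0:y1,x0:x1]=((sub.min(2)>165)&(sub.max(2)-sub.min(2)<30))*255
    cs=max(cv2.findContours(m,cv2.RETR_EXTERNAL,cv2.CHAIN_APPROX_NONE)[0],key=cv2.contourArea)
    h=cv2.convexHull(cs); e=cv2.fitEllipse(h); print(n,e, plane(im,e[0],211).round(1), plane(im,e[0],207).round(1))
    w=np.array([plane(im,p[0],211)[:2] for p in h],np.float32); print(cv2.minEnclosingCircle(w))
E
```

```text
scene bedL [ 644.  -201.1   12. ]
scene bedR [ 765.7 -172.6   12. ]
scene chTL [591.1  51.9  12. ]
scene chBL [ 661.2 -175.7   12. ]
scene chBR [ 770.2 -139.3   12. ]
side bedBL [ 637.6 -204.1   12. ]
side bedBR [ 763.1 -177.7   12. ]
side chTL [592.2  50.2  12. ]
side chBL [ 660.8 -175.5   12. ]
side chBR [ 771.5 -141.1   12. ]
side chTR [724.   13.8  12. ]
side bedTL [548.  238.6  12. ]
scene ((323.9142150878906, 149.81234741210938), (36.096920013427734, 42.09849166870117), 95.77742767333984) [630.4 173.4 211. ] [629.4 176.4 207. ]
((629.2462768554688, 178.7158660888672), 71.05220794677734)
side ((276.8388977050781, 145.47494506835938), (16.318410873413086, 30.433719635009766), 70.81697845458984) [636.8 151.2 211. ] [639.1 157.4 207. ]
((631.1787109375, 161.33486938476562), 64.27547454833984)
```

```bash
python3 - <<'E'
from h import *
print([a for a in dir(r) if a[0]!='_'])
p,M=grasp(); f=load("scene","a")
T=np.array([[0.291,0.909,0.298,105.748],[0.957,-0.276,-0.092,621.037],[-0.001,0.311,-0.95,373.462]])
print("cam in tool",M.inv().apply(T[:,3]-p), M.inv().apply(T[:,2]))
D=down(0.21+np.pi/2*0); print(D.as_euler('xyz'))
# want point ahead of camera = press hub
for yaw in (0.21,0.21+np.pi):
    D=down(yaw); c=M.inv().apply(T[:,3]-p); z=M.inv().apply(T[:,2])
    tgt=np.array([628,175,180]); pos=tgt-D.apply(c+z*340); print(yaw,pos,to(pos,D))
E
```

```text
['MotionError', 'tip_extent']
cam in tool [79.27757656  0.0824337  30.87169736] [-3.11859535e-01 -8.12843635e-04  9.50005773e-01]
[3.14159265 0.         1.78079633]
0.21 [622.61239772 201.20731721 533.87366032] (array([-6.000e-04,  4.000e-04,  1.066e+00]), array([-537.3, -251.5, -129.4]))
3.351592653589793 [633.38760228 148.79268279 533.87366032] (array([-4.0000e-04, -7.0000e-04, -2.0756e+00]), array([-562.8, -298.6, -129.3]))
```

```bash
R1='[0,0,0.05,-30,-14,-7.2,0]'; python3 -m creep '[[0,0,0,-30,-14,-7.2,0],[0,0,0,-30,-14,-7.2,0],[0,0,0,-30,-14,-7.2,0],[0,0,0,-30,-14,-7.2,0],[0,0,0,-30,-14,-7.2,0],[0,0,0,-30,-14,-7.2,0],[0,0,0,-30,-14,-7.2,0],[0,0,0,-30,-14,-7.2,0],[0,0,0,-30,-14,-7.2,0]]' ; python3 -m creep '[[0,0,0,-30,-14,-7.2,0],[0,0,0,-30,-14,-7.2,0],[0,0,0,-30,-14,-7.2,0],[0,0,0,-30,-14,-7.2,0],[0,0,0,-30,-14,-7.2,0],[0,0,0,-30,-14,-7.2,0],[0,0,0,-30,-14,-7.2,0],[0,0,0,-30,-14,-7.2,0],[0,0,0,-30,-14,-7.2,0]]'; python3 -m creep '[[0,0,0.12,0,0,0,0],[0,0,0.12,0,0,0,0],[0,0,0.12,0,0,0,0],[0,0,0.12,0,0,0,0],[0,0,0.12,0,0,0,0],[0,0,0.12,0,0,0,0],[0,0,0.12,0,0,0,0],[0,0,0.12,0,0,0,0],[0,0,0.12,0,0,0,0],[0,0,0,0,0,0,0]]'
python3 - <<'E'
from h import *
f=grab("wrist","b"); D=down(0.21)
print(to([622.6,201.2,533.8],D), sense()['qpos'])
E
```

```text
clock: 1.0
eef_pos: [407.2, 394.4, 468.6]
tcp_rot: [-3.138, -0.002, 2.856]
contact_force: [-0.0, 0.5, 0.6]
opening: 0.998
clock: 1.75
eef_pos: [640.1, 184.8, 536.8]
tcp_rot: [-3.139, -0.002, 2.856]
contact_force: [0.6, 0.7, 0.7]
opening: 1.001
clock: 2.58
eef_pos: [646.3, 176.8, 535.6]
tcp_rot: [-3.138, 0.004, 1.729]
contact_force: [0.5, 0.2, 0.2]
opening: 1.002
(array([-0.0037,  0.004 , -0.0446]), array([ 28. , -19.3,   1.7])) [ 0.26574439  0.33889973  1.36788637 -0.00369165  1.43880729  0.10082621]
```

View pics/wristb.png

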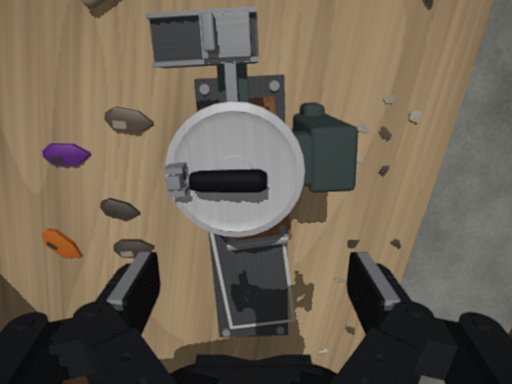

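```bash
python3 - <<'E'
from h import *
f=load("wrist","b"); crop(f,"w1",140,0,310,130,4); crop(f,"w2",150,90,320,250,4)
c=f["color"].astype(int); x0,y0,x1,y1=150,95,312,240
m=np.zeros(c.shape[:2],np.uint8); s=c[y0:y1,x0:x1]; m[y0:y1,x0:x1]=((s.min(2)>150)&(s.max(2)-s.min(2)<25))*255
cs=max(cv2.findContours(m,cv2.RETR_EXTERNAL,cv2.CHAIN_APPROX_NONE)[0],key=cv2.contourArea)
w=np.array([plane(f,p[0],211)[:2] for p in cv2.convexHull(cs)]); A=np.c_[2*w,np.ones(len(w))]; q=np.linalg.lstsq(A,(w**2).sum(1),rcond=None)[0]
print("hub",q[:2],math.sqrt(q[2]+q[0]**2+q[1]**2), cv2.minEnclosingCircle(w.astype(np.float32)))
for uv in [(152,67),(258,62),(148,13),(256,8)]: print("hous",plane(f,uv,175).round(1))
E
```

```text
hub [628.77409014 176.17112192] 62.03210659342801 ((628.9107666015625, 174.85760498046875), 63.79215621948242)
hous [536.1 254.5 175. ]
hous [634.9 274.2 175. ]
hous [528.9 300.9 175. ]
hous [625.7 319.7 175. ]
```

View pics/w1.png

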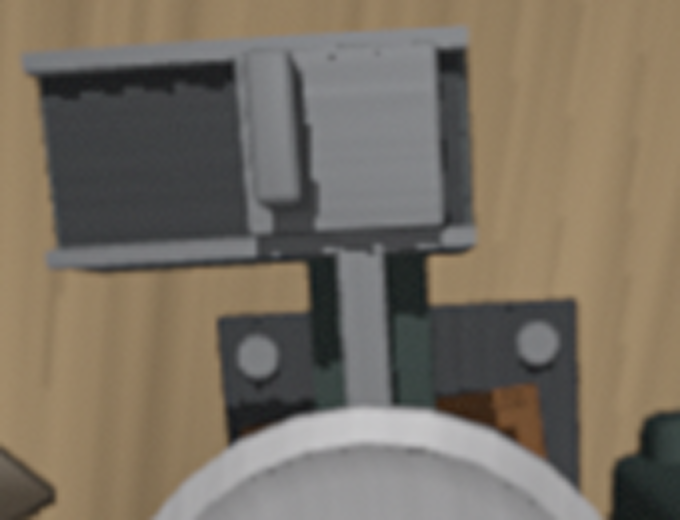

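View pics/w2.png

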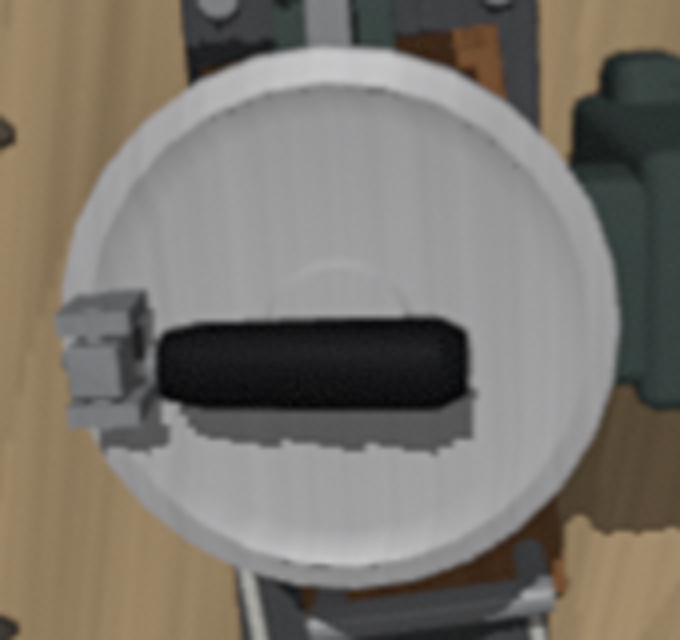

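```bash
cat >> h.py <<'E'
PO=np.array([628.,173.5]); PY=0.2
def W(x,y,z,o=PO,a=PY): return np.array([o[0]+x*math.cos(a)-y*math.sin(a), o[1]+x*math.sin(a)+y*math.cos(a), z])
def P(w,o=PO,a=PY): d=np.array(w[:2])-o; return np.array([d[0]*math.cos(a)+d[1]*math.sin(a),-d[0]*math.sin(a)+d[1]*math.cos(a)])
E
python3 - <<'E'
from h import *
f=load("wrist","b")
for n,(x,y),z in [("s0",(158,365),226),("s1",(467,362),226)]:
    w=plane(f,(150+x/4-.37,90+y/4-.37),z); print(n,w,P(w))
for x,y in [(250,52),(290,52),(262,203),(300,203)]:
    w=plane(f,(140+x/4-.37,y/4-.37),213); print("fin",w.round(1),P(w).round(1))
E
```

```text
s0 [590.40916524 164.10774855 226.        ] [-38.70747309  -1.73688575]
s1 [657.95154277 175.58304245 226.        ] [29.76834268 -3.90893267]
fin [584.4 302.3 213. ] [-17.2 134.9]
fin [592.3 303.5 213. ] [ -9.1 134.5]
fin [590.1 274.2 213. ] [-17.1 106.3]
fin [597.9 275.4 213. ] [ -9.2 105.9]
```

```bash
sed -i 's/^PO=.*/PO=np.array([628.3,172.0]); PY=0.195/' h.py; python3 -m creep '[[0,0,0,0,0,0,1],[0,0,0,0,0,0,1],[0,0,0,0,0,0,1],[0,0,0,0,0,0,1],[0,0,0,0,0,0,1],[0,0,0,0,0,0,1],[0,0,0,0,0,0,1],[0,0,0,0,0,0,1]]' 20
python3 - <<'E'
from h import *
print(r.tip_extent); grab("wrist","c"); crop(load("wrist","c"),"wc",100,200,412,384,2)
w=W(-12,122,420); print(w,to(w,down(PY)))
E
```

```text
clock: 3.3
eef_pos: [646.2, 176.9, 535.3]
tcp_rot: [-3.137, 0.004, 1.751]
contact_force: [-0.7, -0.6, 0.4]
opening: 0.002
173.4
[592.8879107  289.36261727 420.        ] (array([-0.0041,  0.004 , -0.0145]), array([120.7, -31.8, 114.9]))
```

View pics/wc.png

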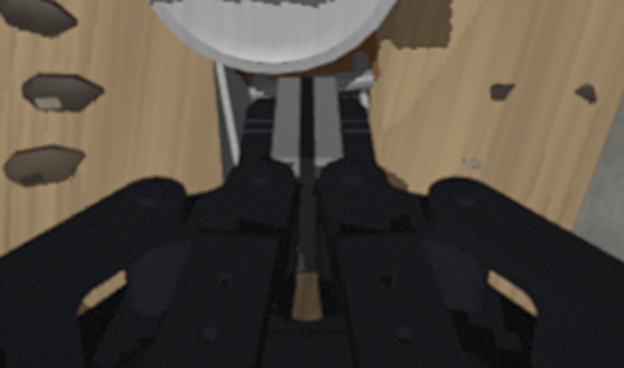

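```bash
python3 - <<'E'
from h import *
p,M=grasp()
for tag,uvs in (("c",[(253,237),(253,281)]),("b",[(140,254),(366,254)])):
    f=load("wrist",tag)
    for uv in uvs:
        p0=np.array([646.2,176.8,535.4]); 
        o,d=ray(f,uv); o=M.inv().apply(o-p0); d=M.inv().apply(d)
        for x in (11,-11): print(tag,uv,x,(o+d*(x-o[0])/d[0]).round(1))
E
```

```text
c (253, 237) 11 [ 11.    0.4 170.6]
c (253, 237) -11 [-11.    0.5 215.4]
c (253, 281) 11 [ 11.    0.4 134.3]
c (253, 281) -11 [-11.    0.4 167.5]
b (140, 254) 11 [ 11.  -48.  155.7]
b (140, 254) -11 [-11.  -64.1 195.9]
b (366, 254) 11 [ 11.   48.1 151.7]
b (366, 254) -11 [-11.   62.8 190.5]
```

```bash
python3 -m creep '[[0,0,-0.005,30,-8,0,0.4],[0,0,-0.005,30,-8,0,0.4],[-0.002,0.002,-0.005,30,-8,0,0.4],[-0.002,0.002,0,30,-8,28,0.4],[0,0,0,0,0,28,0.4],[0,0,0,0,0,28,0.4],[0,0,0,0,0,28,0.4],[0,0,0,0,0,0,0.4]]'
python3 - <<'E'
from h import *
f=grab("wrist","d"); print(to(W(-12,122,366),down(PY)))
E
```

```text
clock: 4.02
eef_pos: [590.8, 293.5, 422.5]
tcp_rot: [3.134, -0.002, 1.766]
contact_force: [-1.8, 0.6, -0.6]
opening: 0.597
(array([ 0.0103, -0.003 ,  0.0004]), array([-4.7, -0.1, 59.4]))
```

View pics/wristd.png

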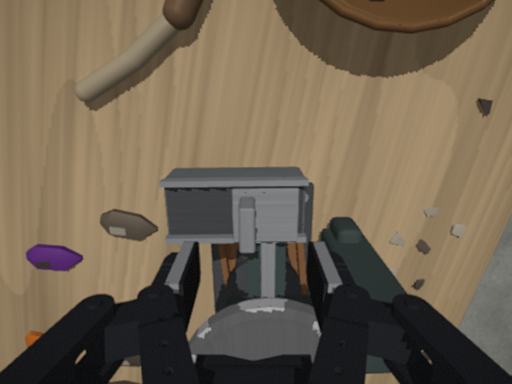

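```bash
python3 -m creep '[[0.005,-0.002,0,-2.5,0,20,0.4],[0.005,-0.001,0,-2,0,20,0.4],[0,0,0,0,0,12,0.4],[0,0,0,0,0,0,0.4]]'
python3 - <<'E'
from h import *
f=grab("wrist","e"); print(to(W(-12,122,366),down(PY)))
E
```

```text
clock: 4.4
eef_pos: [595.5, 290.0, 380.0]
tcp_rot: [3.132, -0.002, 1.766]
contact_force: [-0.4, 0.1, 0.1]
opening: 0.6
(array([ 0.0113, -0.0027, -0.0002]), array([-0.3, -3.2, 15.4]))
```

View pics/wriste.png

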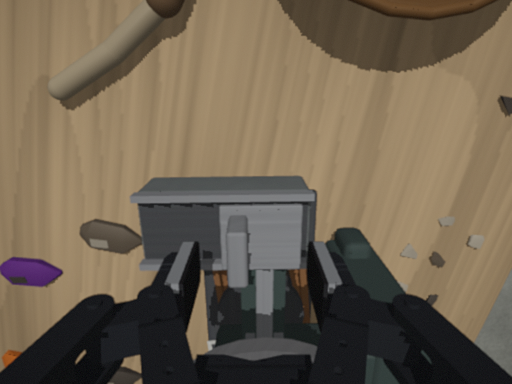

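```bash
python3 -m creep '[[0.006,-0.002,0,0,-2.5,9,0.4],[0.003,0,0,0,-1.5,7,0.4],[0,0,0,0,0,2,0.4],[0,0,0,0,0,0,0.9],[0,0,0,0,0,0,0.9],[0,0,0,0,0,0,1],[0,0,0,0,0,0,1],[0,0,0,0,0,0,1]]' 40
python3 - <<'E'
from h import *
f=grab("wrist","f"); print(to(W(-12,122,366),down(PY)),P(sense()['eef_pos']))
E
```

```text
clock: 5.12
eef_pos: [590.9, 289.7, 368.0]
tcp_rot: [3.141, -0.002, 1.766]
contact_force: [2.3, -0.8, -4.7]
opening: 0.104
(array([ 0.0012, -0.0019, -0.0001]), array([-0.7,  1.8,  2. ])) [-13.82074006 122.7182412 ]
```

View pics/wristf.png

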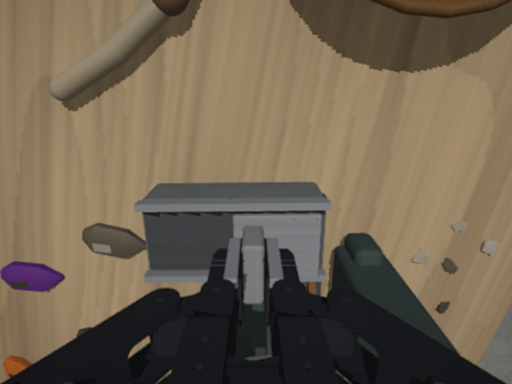

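```bash
python3 -m creep '[[0,0,0,0,-7,0,1],[0,0,0,0,-7,0,1],[0,0,0,0,-7,0,1],[0,0,0,0,-7,0,1],[0,0,0,0,-7,0,1],[0,0,0,0,-6,0,1],[0,0,0,0,-4,0,1],[0,0,0,0,0,0,1]]'
python3 - <<'E'
from h import *
f=grab("wrist","g"); print(P(sense()['eef_pos']),sense()['contact_force'])
E
```

```text
clock: 5.83
eef_pos: [545.1, 280.2, 368.1]
tcp_rot: [3.128, -0.002, 1.767]
contact_force: [3.0, 0.8, -7.8]
opening: 0.103
[-60.61631553 122.28910379] [ 7.027332    0.53090116 -7.34325513]
```

View pics/wristg.png

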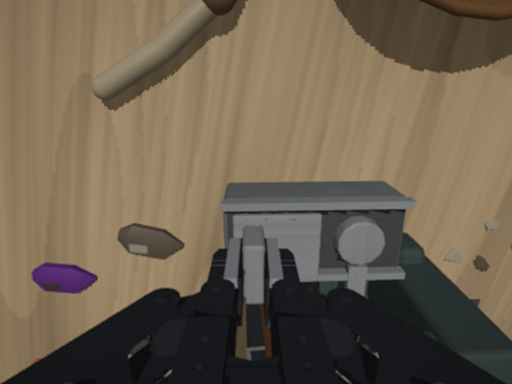

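```bash
python3 -m creep '[[0,0,0,0,0,0,0.6],[0,0,0,0,0,0,0.6],[0,0,0,0,0,0,0.6],[0,0,0,0,0,-20,0.6],[0,0,0,0,0,-20,0.6],[0,0,0,0,0,0,1],[0,0,0,0,0,0,1],[0,0,0,0,0,0,1]]'
python3 - <<'E'
from h import *
f=load("wrist","g"); w=plane(f,(361,238),184);print(w,P(w))
f=grab("wrist","h"); print(to(W(0,122,380),down(PY)),P(sense()['eef_pos']),sense()['contact_force'])
E
```

```text
clock: 6.55
eef_pos: [541.8, 279.9, 409.3]
tcp_rot: [3.132, -0.003, 1.766]
contact_force: [-0.2, -0.4, -0.4]
opening: 0.004
[602.77043404 295.16372935 184.        ] [ -1.18071212 125.77626519]
(array([ 0.0089, -0.0028, -0.0002]), array([-0.6, 63.8, 29.4])) [-64.06717711 122.55007024] [ 0.30675571  1.1064791  -0.03798462]
```

View pics/wristh.png

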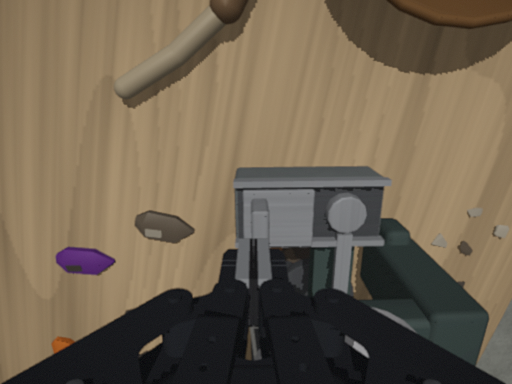

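```bash
python3 -m creep '[[0.004,0,0,0,20,0,1],[0.004,0,0,0,20,0,1],[0,0,0,0,20,0,1],[0,0,0,0,4,0,1],[0,0,0,0,0,0,1],[0,0,0,0,0,15,1],[0,0,0,0,0,15,1],[0,0,0,0,0,10,1],[0,0,0,0,0,5,1],[0,0,0,0,0,0,1]]'
python3 - <<'E'
from h import *
print(to(W(0,122,349),down(PY)))
E
```

```text
clock: 7.43
eef_pos: [601.8, 291.6, 355.3]
tcp_rot: [-3.132, -0.001, 1.766]
contact_force: [1.0, 0.1, 0.8]
opening: 0.003
(array([-0.0095, -0.0008,  0.    ]), array([-0.4,  2.9,  6.3]))
```

```bash
python3 -m creep '[[-0.004,0,0,0,2,4,1],[0,0,0,0,0,3,1],[0,0,0,0,0,3,1],[0,0,0,0,0,3,1]]'
python3 -m creep '[[0,0,0,0,0,4,1],[0,0,0,0,0,4,1],[0,0,0,0,0,4,1]]'
python3 - <<'E'
from h import *
print(to(W(0,122,349),down(PY)),sense()['contact_force'])
E
```

```text
clock: 7.77
eef_pos: [603.2, 291.9, 349.3]
tcp_rot: [-3.138, -0.001, 1.766]
contact_force: [-10.2, -5.2, 25.9]
opening: 0.001
clock: 8.02
eef_pos: [602.6, 291.7, 349.3]
tcp_rot: [3.141, -0.002, 1.766]
contact_force: [-11.2, -4.6, 27.4]
opening: -0.004
(array([ 0.0006, -0.002 ,  0.0004]), array([-0.4,  2.1,  0.3])) [-11.15698258  -4.56548585  27.42711451]
```

```bash
python3 -m creep '[[0,0,0,0,0,-25,1],[0,0,0,0,0,-25,1],[0,0,0,0,0,-25,1],[0,0,0,0,0,-10,0.4],[0,0,0,-30,0,0,0.4],[0,0,0,-30,0,0,0.4],[0,0,0,-30,0,0,0.4],[0,0,0,-30,8,0,0.4],[0,0,0,0,0,0,0.4]]'
python3 -m creep '[[0,0,-0.124,0,0,0,0.4],[0,0,-0.124,0,0,0,0.4],[0,0,-0.124,0,0,0,0.4],[0,0,-0.124,0,0,0,0.4],[0,0,-0.124,0,0,0,0.4],[0,0,-0.124,0,0,0,0.4],[0,0,-0.124,0,0,0,0.4],[0,0,-0.124,0,0,0,0.4],[0,0,-0.124,0,0,0,0.4],[0,0,-0.124,0,0,0,0.4]]'
python3 -m creep '[[0,0,-0.124,0,0,0,0.4],[0,0,-0.124,0,0,0,0.4],[0,0,0,0,0,0,0.4]]'
python3 - <<'E'
from h import *
f=grab("wrist","i"); print(to(W(8,0,385),down(PY+np.pi/2)),sense()['qpos'],sense()['contact_force'])
E
```

```text
clock: 8.77
eef_pos: [633.1, 173.2, 440.2]
tcp_rot: [3.135, -0.003, 1.772]
contact_force: [-1.0, -0.3, -0.2]
opening: 0.6
clock: 9.6
eef_pos: [632.7, 171.8, 433.8]
tcp_rot: [3.138, 0.0, 3.022]
contact_force: [-0.7, -0.1, -1.0]
opening: 0.6
clock: 9.85
eef_pos: [632.2, 172.6, 431.7]
tcp_rot: [3.138, -0.0, -3.006]
contact_force: [0.2, -0.5, -1.0]
opening: 0.592
(array([ 0.0035, -0.0006, -0.066 ]), array([-4.1,  0.2, 46.6])) [ 0.2633657   0.37755163  1.53597703  0.00381104  1.22833011 -1.4377039 ] [ 0.40609635 -0.2290178  -0.98440482]
```

View pics/wristi.png

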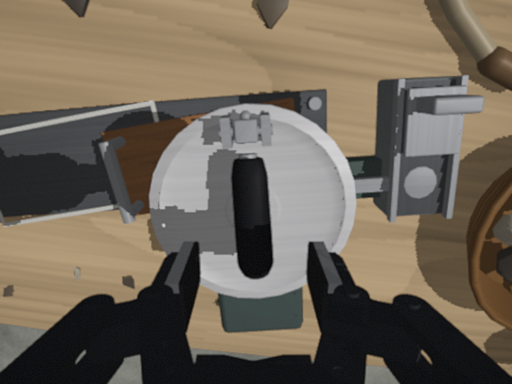

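```bash
python3 -m creep '[[0,0,-0.06,-2,0,15,0.4],[0,0,-0.01,-2,0,15,0.4],[0,0,0,0,0,0,0.4]]'
python3 - <<'E'
from h import *
f=load("wrist","i")
for uv in [(247,157),(256,268),(246,117)]: w=plane(f,uv,226);print(w,P(w))
f=grab("wrist","j"); print(to(W(8,0,385),down(PY+np.pi/2)))
E
```

```text
clock: 10.15
eef_pos: [636.1, 174.0, 401.0]
tcp_rot: [3.138, 0.001, -2.954]
contact_force: [-0.1, -0.3, 0.5]
opening: 0.601
[591.81737329 164.50890421 226.        ] [-37.24271959  -0.2800099 ]
[659.38028799 178.82986119 226.        ] [31.81464264  0.67809969]
[570.69314631 161.22464738 226.        ] [-58.60297231   0.59114585]
(array([ 0.0039,  0.0021, -0.0071]), array([ 0.2, -0.5, 17.3]))
```

View pics/wristj.png

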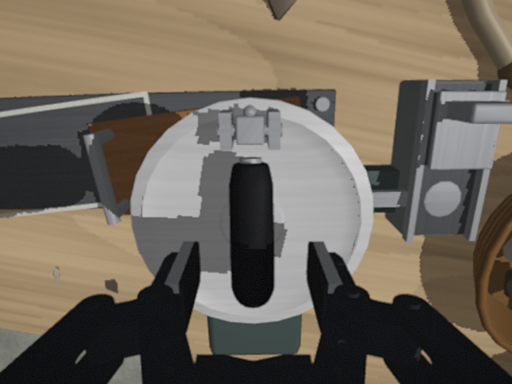

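Aligned; descend and grip lightly.

```bash
python3 -m creep '[[0.002,0,-0.006,0,-0.5,10,0.4],[0,0,0,0,0,6,0.4],[0,0,0,0,0,0,0.4],[0,0,0,0,0,0,1],[0,0,0,0,0,0,1],[0,0,0,0,0,0,1],[0,0,0,0,0,0,1],[0,0,0,0,0,0,1]]' 30
python3 - <<'E'
from h import *
p,M=grasp(); g=p+M.apply([0,0,155]); print(P(g),g[2],sense()['contact_force'],sense()['opening']*85)
E
```

```text
clock: 10.87
eef_pos: [636.6, 173.7, 387.3]
tcp_rot: [3.14, 0.004, -2.955]
contact_force: [-0.4, -0.5, -2.5]
opening: 0.235
[9.10636589 0.34244924] 232.30479154731287 [-0.41080291 -0.45281476 -2.52114093] 19.964632263991653
```

```bash
python3 -m creep '[[0,0,0,0.9,0,-10.6,1],[0,0,0,2.8,0,-10.3,1],[0,0,0,4.5,0,-9.6,1],[0,0,0,6.1,0,-8.7,1],[0,0,0,0,0,0,1]]'
python3 - <<'E'
from h import *
p,M=grasp(); g=p+M.apply([0,0,155]); print(P(g),g[2],sense()['contact_force'],sense()['opening']*85); grab("wrist","k")
E
```

```text
clock: 11.28
eef_pos: [619.4, 170.1, 427.3]
tcp_rot: [3.141, -0.004, -2.955]
contact_force: [-0.4, 0.1, -6.5]
opening: 0.232
[-9.63065589 -0.03181798] 272.25980339920426 [-0.41400034  0.12749532 -6.48499709] 19.749228386661503
```

View pics/wristk.png

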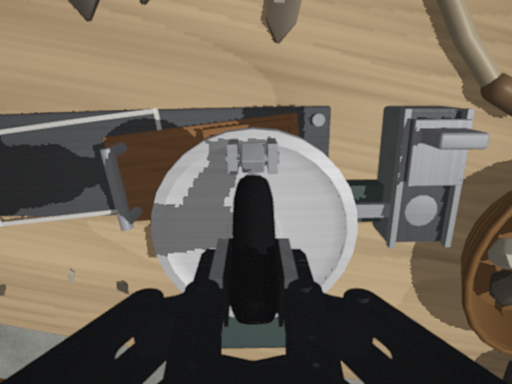

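```bash
python3 -m creep '[[0,0,0,7.7,0,-6.8,1],[0,0,0,8.8,0,-5.4,1],[0,0,0,9.6,0,-3.8,1],[0,0,0,10.1,0,-2.1,1],[0,0,0,8,0,-0.5,1],[0,0,0,0,0,0,1]]'
python3 - <<'E'
from h import *
p,M=grasp(); g=p+M.apply([0,0,155]); print(P(g),g[2],sense()['contact_force'],sense()['opening']*85); grab("wrist","l"); crop(grab("side","l"),"sl",220,60,350,180,5)
E
```

```text
clock: 11.83
eef_pos: [572.7, 161.1, 448.2]
tcp_rot: [3.141, 0.003, -2.956]
contact_force: [2.7, 0.3, -15.7]
opening: 0.239
[-56.18788426   0.17362945] 293.15758446662846 [  2.6645469    0.34309825 -15.72205148] 20.348446002615606
```

View pics/wristl.png

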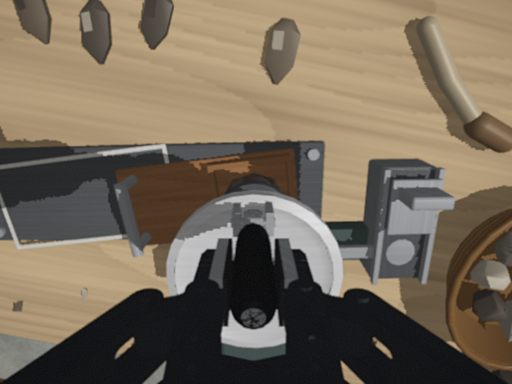

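View pics/sl.png

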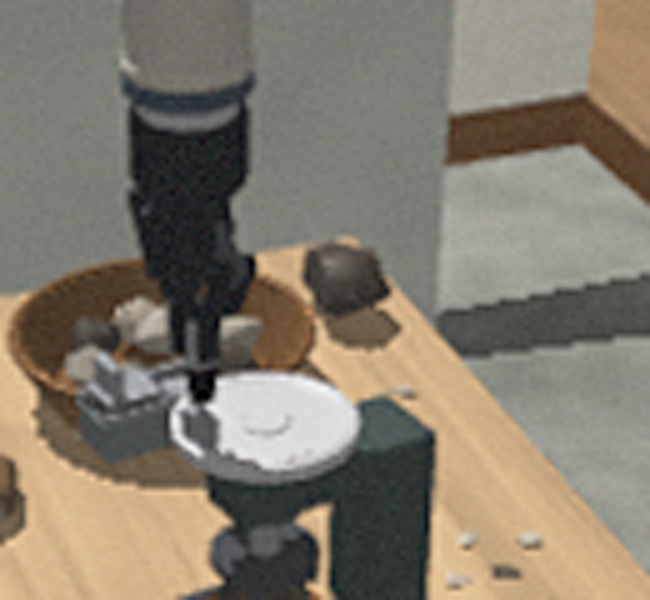

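```bash
python3 -m creep '[[0,0,0,4,0,1,1],[0,0,0,4,0,1,1],[0,0,0,3,0,0,1]]'
python3 - <<'E'
from h import *
p,M=grasp(); g=p+M.apply([0,0,155]); print(P(g),g[2],sense()['contact_force'],sense()['wrist_torque']); f=grab("wrist","m")
crop(f,"wm",150,150,350,350,3)
for a in (1.57,1.3,1.1): print(a,proj(f,[W(-52+d*math.cos(a),0,226+d*math.sin(a)) for d in (0,81)]))
E
```

```text
clock: 12.18
eef_pos: [564.4, 159.5, 447.7]
tcp_rot: [3.141, 0.01, -2.956]
contact_force: [8.6, 0.4, -12.2]
opening: 0.232
[-63.51667101   0.17726325] 292.7313845290611 [  8.63408699   0.39876967 -12.18986222] [ 0.14606621 -1.52658039  0.02252612]
1.57 [[253.00539361 231.19164115]
 [253.01148119 318.01966603]]
1.3 [[253.00539361 231.19164115]
 [253.50788512 353.08128684]]
1.1 [[253.00539361 231.19164115]
 [253.79490272 367.87278197]]
```

View pics/wm.png

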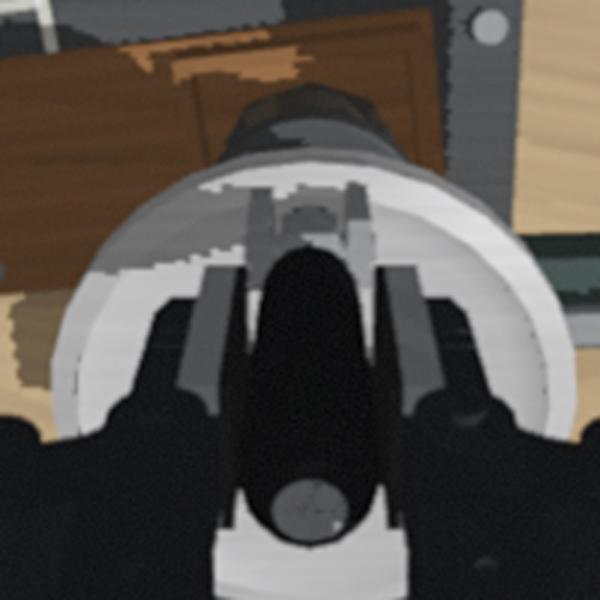

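```bash
python3 -m creep '[[0,0,0,0,0,0,0.55],[0,0,0,0,0,0,0.55],[0,0,0,-6,0,5,0.55],[0,0,0,-6,0,5,0.55],[0,0,0,0,0,0,0.55]]'
python3 - <<'E'
from h import *
p,M=grasp(); g=p+M.apply([0,0,155]); print(P(g),g[2],sense()['contact_force'],sense()['wrist_torque']); f=grab("wrist","n")
crop(f,"wm",150,150,350,350,3)
for a in (1.57,1.3,1.1): print(a,proj(f,[W(-52+d*math.cos(a),0,226+d*math.sin(a)) for d in (0,81)]))
print(to(W(-52,0,435),down(PY+np.pi/2)))
E
```

```text
clock: 12.65
eef_pos: [576.3, 162.2, 438.7]
tcp_rot: [3.139, 0.011, -2.956]
contact_force: [-0.3, 0.6, -0.2]
opening: 0.449
[-51.22164886   0.81002732] 283.7262866181855 [-0.26319344  0.55369492 -0.20030841] [ 0.03145846 -0.01129482 -0.00042738]
1.57 [[251.61912384 219.25341616]
 [251.08352284 307.79977587]]
1.3 [[251.61912384 219.25341616]
 [251.77384429 347.09117352]]
1.1 [[251.61912384 219.25341616]
 [252.20123685 363.66648393]]
(array([ 0.0021,  0.0103, -0.0094]), array([-1.1, -0.5,  3.9]))
```

View pics/wm.png

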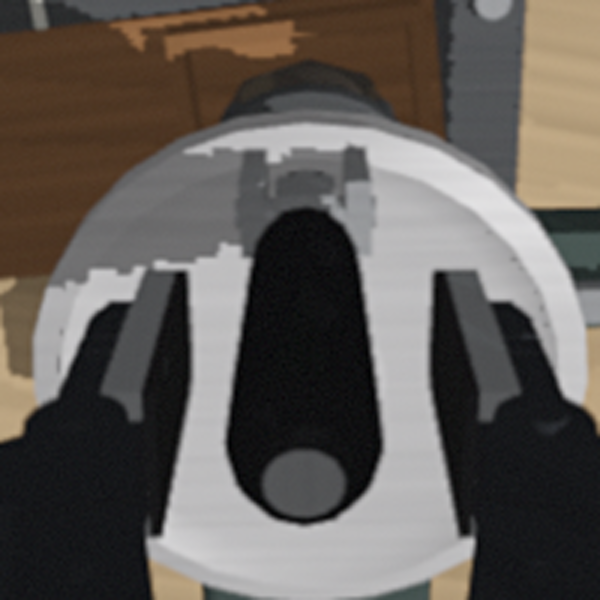

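```bash
python3 -m creep '[[0,0.008,-0.008,0,-0.5,8,0.55],[0,0,0,0,0,8,0.55],[0,0,0,0,0,0,0.55],[0,0,0,0,0,0,1],[0,0,0,0,0,0,1],[0,0,0,0,0,0,1],[0,0,0,0,0,0,1]]' 30
cat > w.py <<'E'
from h import *
p,M=grasp(); g=p+M.apply([0,0,155]); q=P(g); print(q.round(1),g[2].round(1),"rad",np.hypot(*q).round(1),"phi",np.degrees(np.arctan2(-q[1],-q[0])).round(1),sense()['contact_force'].round(1),sense()['tcp_rot'].round(3),sense()['opening'])
# delta in press frame to get to radius 53 at same phi -> tool axes
import sys
E
python3 w.py
```

```text
clock: 13.28
eef_pos: [576.2, 161.5, 420.3]
tcp_rot: [3.14, -0.001, -2.947]
contact_force: [0.8, 0.1, -1.1]
opening: 0.238
[-53.3   0. ] 265.3 rad 53.3 phi -0.0 [ 0.8  0.1 -1.1] [ 3.140e+00 -1.000e-03 -2.947e+00] 0.23814352996778396
```

```bash
python3 -m creep '[[0,0,0,-1,-7,0,1],[0,0,0,-1,-7,0,1],[0,0,0,-5,-12.5,0,1],[0,0,0,0,0,0,1]]'
python3 w.py; python3 - <<'E'
from h import *
grab("wrist","o")
E
```

```text
clock: 13.62
eef_pos: [588.0, 137.1, 420.4]
tcp_rot: [3.136, -0.001, -2.946]
contact_force: [4.2, -0.7, -2.7]
opening: 0.235
[-46.5 -25.5] 265.4 rad 53.1 phi 28.8 [ 4.2 -0.7 -2.7] [ 3.136e+00 -1.000e-03 -2.946e+00] 0.2351024177491427
```

View pics/wristo.png

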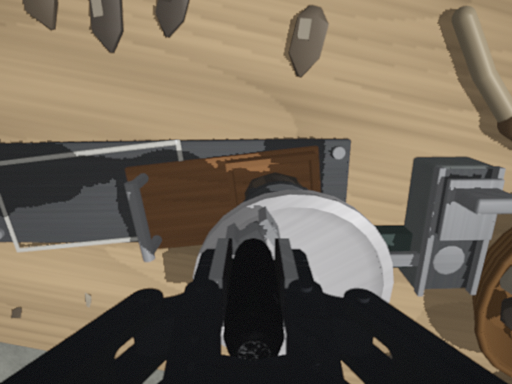

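```bash
python3 -m creep '[[0,0,0,-8.2,-11,0,1],[0,0,0,-10.8,-8.5,0,1],[0,0,0,-12.5,-5.6,0,1],[0,0,0,-13.5,-2.2,0,1],[0,0,0,0,0,0,1]]'
python3 w.py
```

```text
clock: 14.08
eef_pos: [636.9, 119.3, 420.3]
tcp_rot: [3.132, -0.009, -2.947]
contact_force: [1.8, 4.4, -0.2]
opening: 0.236
[ -3.1 -51.9] 265.4 rad 52.0 phi 86.5 [ 1.8  4.4 -0.2] [ 3.132 -0.009 -2.947] 0.23647364913897903
```

```bash
python3 -m creep '[[0,0,0,-14,0.5,0,1],[0,0,0,-13,4.5,0,1],[0,0,0,-11.5,7.5,0,1],[0,0,0,-9,10,0,1],[0,0,0,0,0,0,1]]'
python3 w.py
```

```text
clock: 14.5
eef_pos: [678.0, 150.3, 420.3]
tcp_rot: [3.133, -0.019, -2.948]
contact_force: [-0.8, 3.4, 1.0]
opening: 0.238
[ 41.7 -29.6] 265.4 rad 51.1 phi 144.6 [-0.8  3.4  1. ] [ 3.133 -0.019 -2.948] 0.23777923408760732
```

```bash
python3 -m creep '[[0,-0.004,0,-7,11.6,0,1],[0,-0.004,0,-2.5,13.4,0,1],[0,-0.004,0,1,13.7,0,1],[0,-0.004,0,4.5,13.1,0,1],[0,0,0,0,0,0,1]]'
python3 w.py
```

```text
clock: 14.92
eef_pos: [670.8, 200.8, 420.4]
tcp_rot: [3.141, -0.003, -2.95]
contact_force: [-2.9, 2.5, 0.1]
opening: 0.236
[46.9 20.2] 265.4 rad 51.1 phi -156.7 [-2.9  2.5  0.1] [ 3.141e+00 -3.000e-03 -2.950e+00] 0.23559169058509816
```

```bash
python3 -m creep '[[0,0,0,5.9,12,0,1],[0,0,0,9.7,9.5,0,1],[0,0,0,11.8,6.8,0,1],[0,0,0,13.2,3.4,0,1],[0,0,0,13.5,0,0,1],[0,0,0,0,0,0,1]]'
python3 w.py
```

```text
clock: 15.42
eef_pos: [610.5, 222.0, 420.4]
tcp_rot: [-3.141, 0.009, -2.949]
contact_force: [-1.2, -3.3, -2.2]
opening: 0.233
[-6.3 52.5] 265.4 rad 52.9 phi -83.1 [-1.2 -3.3 -2.2] [-3.141  0.009 -2.949] 0.23338644058648894
```

```bash
python3 -m creep '[[0,0.004,0,13.3,-3,0,1],[0,0.004,0,12,-6.5,0,1],[0,0,0,10,-9.5,0,1],[0,0,0,7,-11.9,0,1],[0,0,0,3.7,-13.3,0,1],[0,0,0,0,0,0,1]]'
python3 w.py; python3 -c "
from h import *
grab('wrist','p')"
```

```text
clock: 15.92
eef_pos: [573.4, 170.2, 420.4]
tcp_rot: [3.135, 0.009, -2.948]
contact_force: [3.6, -2.7, -4.8]
opening: 0.234
[-52.8   9.9] 265.4 rad 53.7 phi -10.6 [ 3.6 -2.7 -4.8] [ 3.135  0.009 -2.948] 0.23360843108408297
```

View pics/wristp.png

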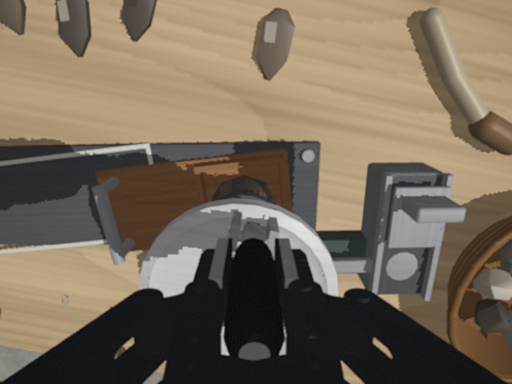

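```bash
python3 -m creep '[[0,0.004,0,-0.5,-14,0,1],[0,0.004,0,-3.2,-13.5,0,1],[0,0,0,-6.6,-12.3,0,1],[0,0,0,-9.4,-10,0,1],[0,0,0,-11.6,-7.4,0,1],[0,0,0,-13.2,-3.9,0,1],[0,0,0,0,0,0,1]]'
python3 w.py
```

```text
clock: 16.55
eef_pos: [627.2, 119.3, 420.3]
tcp_rot: [3.133, -0.017, -2.948]
contact_force: [1.5, 2.1, -1.2]
opening: 0.235
[-14.  -50.1] 265.4 rad 52.0 phi 74.4 [ 1.5  2.1 -1.2] [ 3.133 -0.017 -2.948] 0.2347867267089344
```

```bash
python3 -m creep '[[0,-0.004,0,-13.2,-1.9,0,1],[0,-0.004,0,-13.2,1.6,0,1],[0,-0.004,0,-12.4,4.9,0,1],[0,-0.004,0,-11,7.9,0,1],[0,0,0,-8.6,10.5,0,1],[0,0,0,0,0,0,1]]'
python3 w.py
```

```text
clock: 17.05
eef_pos: [679.2, 155.7, 420.3]
tcp_rot: [3.131, -0.013, -2.95]
contact_force: [1.0, 3.1, 1.0]
opening: 0.234
[ 44.8 -24.2] 265.4 rad 50.9 phi 151.6 [1.  3.1 1. ] [ 3.131 -0.013 -2.95 ] 0.2336313045064616
```

```bash
python3 -m creep '[[0,-0.004,0,-5,11.6,0,1],[0,-0.004,0,-1,11,0,1],[0,0,0,0,5,0,1],[0,0,0,0,4,0,1],[0,0,0,0,3,0,1]]'
python3 w.py; python3 -c "
from h import *
grab('wrist','q')
crop(grab('side','q'),'sq',220,60,360,260,3)"
```

```text
clock: 17.47
eef_pos: [678.6, 185.3, 420.4]
tcp_rot: [-3.132, -0.007, -2.95]
contact_force: [2.2, -12.5, 1.4]
opening: 0.235
[50.8  1.9] 265.4 rad 50.9 phi -177.9 [  2.2 -12.5   1.4] [-3.132 -0.007 -2.95 ] 0.23528991617307823
```

View pics/wristq.png

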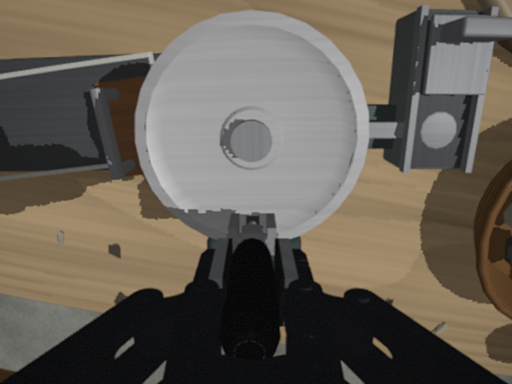

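View pics/sq.png

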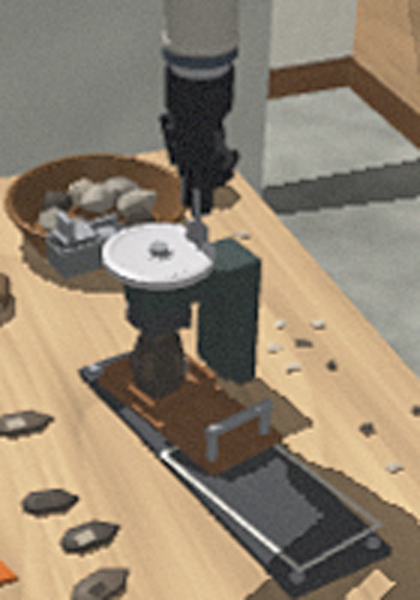

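```bash
python3 -m creep '[[0,0,0,0,-3,0,0.6],[0,0,0,0,0,0,0.6],[0,0,0,0,0,-11,0.6],[0,0,0,0,0,-11,0.6],[0,0,0,0,0,0,0.6]]'
python3 w.py
python3 -m creep '[[0,0,0,0,0,0,1],[0,0,0,0,0,0,1],[0,0,0,0,0,0,1],[0,0,0,0,0,0,1]]' 30
python3 w.py; python3 -c "
from h import *
grab('wrist','r')"
```

```text
clock: 17.98
eef_pos: [678.7, 181.9, 443.9]
tcp_rot: [-3.134, -0.007, -2.951]
contact_force: [0.9, -0.6, 0.2]
opening: 0.403
[50.3 -1.3] 288.9 rad 50.3 phi 178.5 [ 0.9 -0.6  0.2] [-3.134 -0.007 -2.951] 0.4029288185045214
clock: 18.32
eef_pos: [678.5, 182.8, 445.4]
tcp_rot: [-3.134, -0.004, -2.95]
contact_force: [1.0, -0.9, 1.0]
opening: 0.24
[50.7 -0.3] 290.4 rad 50.7 phi 179.7 [ 1.  -0.9  1. ] [-3.134 -0.004 -2.95 ] 0.23962218902332394
```

View pics/wristr.png

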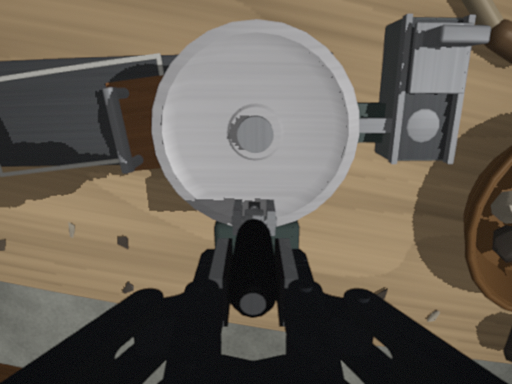

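```bash
python3 -m creep '[[0,0,0,10.6,0.9,0,1],[0,0,0,0,0,0,1]]' >/dev/null; python3 w.py
```

```text
[41.7  0.2] 290.2 rad 41.7 phi -179.8 [-3.1 -2.   1.9] [-3.134e+00 -1.000e-03 -2.950e+00] 0.23786206916127553
```

```bash
python3 -m creep '[[0,0,0,10.3,0,3.4,1],[0,0,0,9.9,0,4.6,1],[0,0,0,9,0,6.2,1],[0,0,0,7.6,0,7.6,1],[0,0,0,0,0,0,1]]'; python3 w.py; python3 -c "
from h import *
grab('wrist','s')"
```

```text
clock: 18.95
eef_pos: [637.7, 175.2, 432.3]
tcp_rot: [-3.135, 0.025, -2.95]
contact_force: [7.2, 0.6, -14.0]
opening: 0.235
[13.7  0.3] 277.3 rad 13.7 phi -178.9 [  7.2   0.6 -14. ] [-3.135  0.025 -2.95 ] 0.23549889303671245
```

View pics/wrists.png

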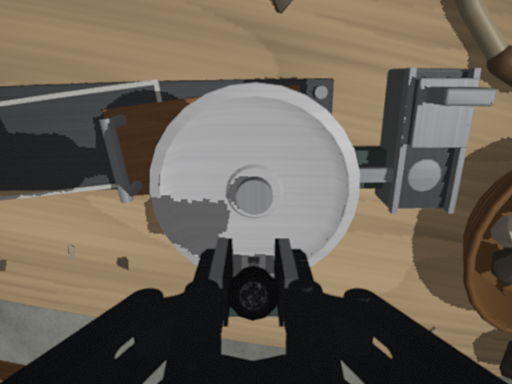

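```bash
python3 -m creep '[[0,0.008,0,5,0,10,1],[0,0.008,0,5.3,0,8.8,1],[0,0.005,0,4,0,9.4,1],[0,0,0,0,0,0,1]]'; python3 w.py; python3 -c "
from h import *
grab('wrist','t')"
```

```text
clock: 19.33
eef_pos: [625.2, 172.6, 409.1]
tcp_rot: [-3.136, 0.006, -2.951]
contact_force: [3.1, 0.4, -2.1]
opening: 0.236
[-1.9  0.3] 254.1 rad 2.0 phi -9.9 [ 3.1  0.4 -2.1] [-3.136  0.006 -2.951] 0.2356517067341991
```

View pics/wristt.png

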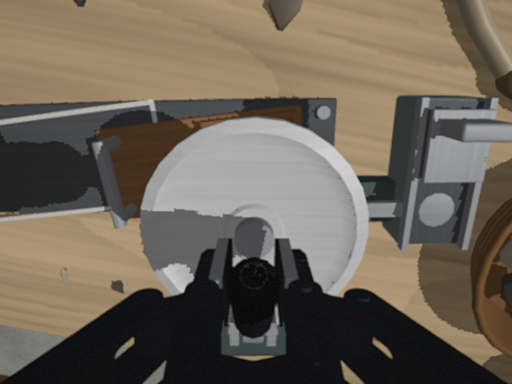

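```bash
python3 -m creep '[[0,0.003,0,2.5,0,9.5,1],[0,0,0,1.5,0,9,1],[0,0,0,0,0,3.5,1],[0,0,0,0,0,0,1]]'; python3 w.py
```

```text
clock: 19.72
eef_pos: [621.4, 171.9, 389.5]
tcp_rot: [-3.136, -0.0, -2.951]
contact_force: [-0.7, -1.2, 2.9]
opening: 0.237
[-6.8  0.4] 234.5 rad 6.9 phi -3.4 [-0.7 -1.2  2.9] [-3.136 -0.    -2.951] 0.23673625375740628
```

```bash
python3 -m creep '[[0,0,0,0,0,3,1],[0,0,0,0,0,0,1],[0,0,0,0,0,0,0.6],[0,0,0,0,0,0,0.6],[0,0,0,0,0,-15,0.6],[0,0,0,0,0,-30,0.6],[0,0,0,0,0,-30,0.6],[0,0,0,0,0,0,0.6]]'; python3 w.py; python3 -c "
from h import *
grab('wrist','u'); crop(grab('side','u'),'su',220,110,360,260,4);f=load('wrist','u')
for a in (0,.15,.3): print(a,proj(f,[W(52-d*math.cos(a),0,226+d*math.sin(a)) for d in (15,81)]))"
```

```text
clock: 20.38
eef_pos: [622.3, 172.9, 461.9]
tcp_rot: [-3.137, -0.007, -2.951]
contact_force: [1.5, 0.2, 0.8]
opening: 0.399
[-6.8  1.3] 306.9 rad 6.9 phi -10.8 [1.5 0.2 0.8] [-3.137 -0.007 -2.951] 0.3988613046734532
0 [[252.23624398 265.68322146]
 [251.62613462 176.18908717]]
0.15 [[252.21350957 267.5454042 ]
 [251.45057968 182.79779032]]
0.3 [[252.19381912 269.81810578]
 [251.28052094 192.98317   ]]
```

View pics/wristu.png

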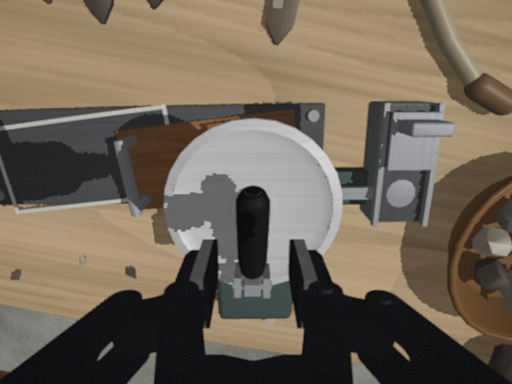

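View pics/su.png

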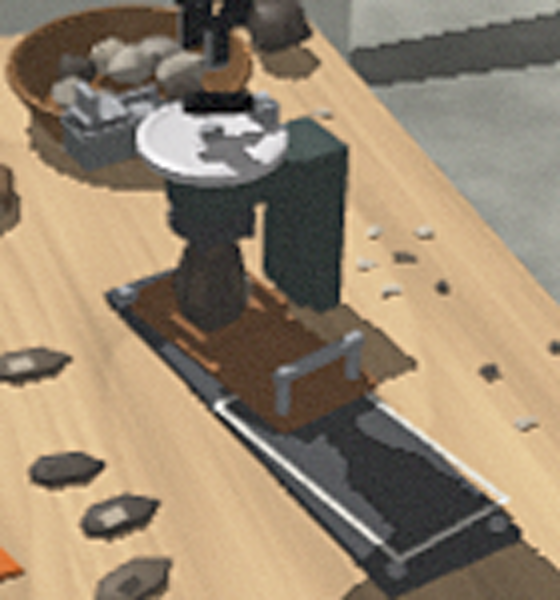

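```bash
python3 -m creep '[[0,0,0,7,0,0,1],[0,0,0,6,0,0,1],[0,0,0,0,-1,0,1],[0,0,0,0,0,12,1],[0,0,0,0,0,12,1],[0,0,0,0,0,12,1],[0,0,0,0,0,6,1],[0,0,0,0,0,0,1]]'; python3 w.py
```

```text
clock: 21.15
eef_pos: [605.2, 168.1, 406.0]
tcp_rot: [-3.136, -0.019, -2.951]
contact_force: [-1.1, -0.3, 16.1]
opening: -0.003
[-26.3  -0.2] 251.0 rad 26.3 phi 0.4 [-1.1 -0.3 16.1] [-3.136 -0.019 -2.951] -0.002927946696765965
```

```bash
python3 -m creep '[[0,-0.008,0,0,0,-20,1],[0,-0.008,0,0,0,-30,1],[0,0,0,-12,0,-20,0.5],[0,0,0,0,0,0,0.5]]'; python3 w.py; python3 -c "
from h import *
f=grab('wrist','v')
for a in (0,.15,.3): print(a,proj(f,[W(52-d*math.cos(a),0,226+d*math.sin(a)) for d in (15,81)]))
crop(f,'wv',150,80,350,300,3)
# carrier handle bar ends z 58
"
```

```text
clock: 21.48
eef_pos: [617.8, 170.9, 472.8]
tcp_rot: [-3.136, -0.009, -2.951]
contact_force: [-0.0, -0.1, 1.0]
opening: 0.27
[-11.8  -0. ] 317.8 rad 11.8 phi 0.1 [-0.  -0.1  1. ] [-3.136 -0.009 -2.951] 0.26985954544663426
0 [[254.2944587  264.43414932]
 [253.91922348 179.44692469]]
0.15 [[254.28641941 266.19042225]
 [253.85080414 185.8216378 ]]
0.3 [[254.2801944  268.33713153]
 [253.78948627 195.53036869]]
```

View pics/wv.png

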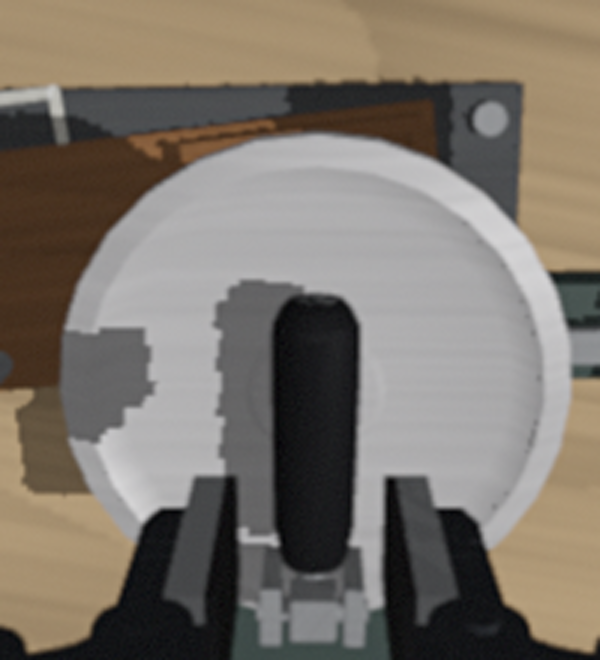

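```bash
python3 - <<'E'
from h import *
g=load('side','u')
D=lambda x,y:(220+x/4-0.37,110+y/4-0.37)
for q in [(277,377),(357,339)]: w=plane(g,D(*q),62);print(w,P(w))
f=load('wrist','u')
for q in [(123,147),(139,210)]: w=plane(f,q,58);print(w,P(w))
a=plane(f,(165,107),12);b=plane(f,(20,212),12);print(P(a),P(b))
# above handle
print(to(W(0,-150,470),down(PY+np.pi/2)))
E
```

```text
[630.11766366  12.19063983  62.        ] [ -29.18249128 -157.13280275]
[714.62379952  37.9589864   62.        ] [  58.7150996  -148.22728754]
[638.92927738  20.45729946  58.        ] [ -18.93607618 -150.73021145]
[713.60319635  45.56787275  58.        ] [  59.18818678 -140.56484857]
[ -60.81772561 -110.19144327] [  80.00979487 -330.41822359]
(array([-0.0062, -0.0116, -0.0044]), array([ -12.2, -150.8,    1.6]))
```

```bash
python3 -m creep '[[0,-0.005,0,-2,-30,0,0.5],[-0.006,-0.005,-0.004,-3,-40,-10,0.5],[0,0,0,-3,-40,-20,0.5],[0,0,0,-2,-40,-30,0.5],[0,0,0,0,-40,-30,0.5],[0,0,0,0,0,0,0.5],[0,0,0,0,0,0,0.5]]'; python3 w.py; python3 -c "
from h import *
f=grab('wrist','x')"
```

```text
clock: 22.12
eef_pos: [660.7, -7.7, 540.9]
tcp_rot: [3.139, -0.02, -2.943]
contact_force: [-0.0, 0.9, -1.7]
opening: 0.502
[  -6.2 -182.2] 385.9 rad 182.3 phi 88.1 [-0.   0.9 -1.7] [ 3.139 -0.02  -2.943] 0.5021167731225642
```

View pics/wristx.png

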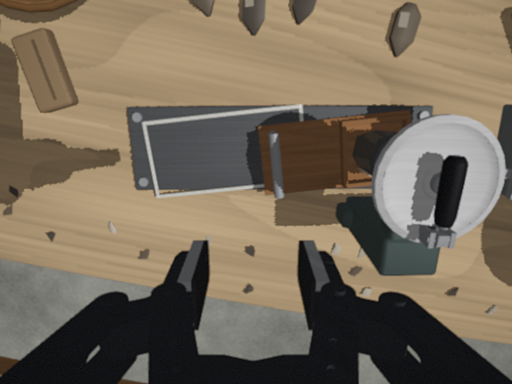

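```bash
python3 -c "
from h import *
f=load('wrist','x'); crop(f,'wx',120,90,320,210,4)"
```

```text
(no output)
```

View pics/wx.png

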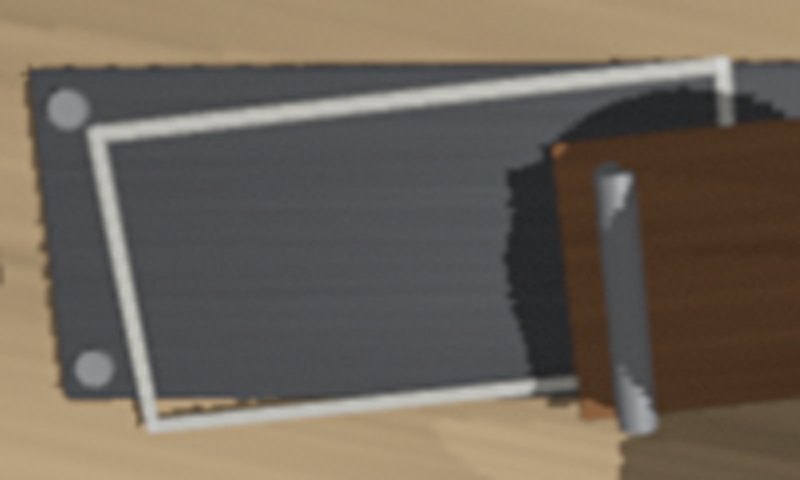

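```bash
python3 -c "
from h import *
f=load('wrist','x'); S=lambda x,y:(120+x/4-.37,90+y/4-.37)
A=plane(f,S(90,131),12)[:2];B=plane(f,S(731,58),12)[:2];C=plane(f,S(151,431),12)[:2]
print(A,B,C,np.linalg.norm(A-B),np.linalg.norm(A-C))
y=(B-A);yaw1=math.atan2(-y[0],y[1]);x=C-A;yaw2=math.atan2(x[1],x[0]);print(yaw1,yaw2)
a=(2*yaw1+yaw2)/3
c=(B+C)/2; rot=lambda v,a:np.array([v[0]*math.cos(a)-v[1]*math.sin(a),v[0]*math.sin(a)+v[1]*math.cos(a)])
mark=c-rot((0,-57),a); print('mark',mark,P(mark),a,a-PY)
E=plane(f,S(553,146),20)[:2];F=plane(f,S(584,418),20)[:2]
x=F-E;b=math.atan2(x[1],x[0]);print('carrier',E,F,np.linalg.norm(x),b,(E+F)/2-rot((0,-170),b),P((E+F)/2-rot((0,-170),b)))
h1=plane(f,S(617,185),65)[:2];h2=plane(f,S(638,420),65)[:2];print('handle',P(h1),P(h2),P((h1+h2)/2),math.atan2(*(h2-h1)[::-1]))
h1=plane(f,S(605,175),58);
k=plane(f,S(30,70),12);l=plane(f,S(65,398),12);print('bed',P(k),P(l))
"
```

```text
[ 659.35952439 -177.25124719] [586.52948271  53.0439883 ] [ 773.30484075 -140.83533331] 241.53697534744228 119.62296561733125
0.306294319015772 0.30933202137972376
mark [662.67507265  10.43397285] [   2.41749567 -165.16471313] 0.30730688647042254 0.11230688647042253
carrier [630.37627996  -5.34859026] [731.44244772  27.77203701] 106.3548128507524 0.3166831312024309 [627.9685849  172.75823038] [-0.17821434  0.8080773 ]
handle [ -23.93046067 -153.363559  ] [  59.67383448 -144.11645728] [  17.87168691 -148.74000814] 0.3051578293912388
bed [ -59.76100121 -369.25758363] [  67.85576913 -368.51568411]
```

```bash
python3 -c "
from h import *
print(to([674,29.5,300],down(0.306+np.pi/2)),sense()['qpos'])"
```

```text
(array([ 0.0029, -0.0197, -0.1071]), array([-25.2,  33.3, 240.6])) [-0.01314131  0.32520044  1.37555749 -0.00238171  1.46062962 -1.78254484]
```

```bash
python3 -m creep '[[0.003,-0.01,-0.055,0,0,0,0.4],[0,-0.01,-0.05,0,0,0,0.4],[0,0,0,-7,9,35,0.4],[0,0,0,-7,9,35,0.4],[0,0,0,-7,9,35,0.4],[0,0,0,-4,6,35,0.4],[0,0,0,0,0,35,0.4],[0,0,0,0,0,35,0.4],[0,0,0,0,0,15,0.4],[0,0,0,0,0,0,0.4]]'; python3 -c "
from h import *
print(to([674,29.5,300],down(0.306+np.pi/2))); grab('wrist','y')"
```

```text
clock: 23.0
eef_pos: [665.3, 46.1, 291.8]
tcp_rot: [3.135, -0.013, -2.822]
contact_force: [-0.6, 0.8, 0.8]
opening: 0.598
(array([ 0.0061, -0.0133,  0.0135]), array([ -2.9, -18.5,  -8.3]))
```

View pics/wristy.png

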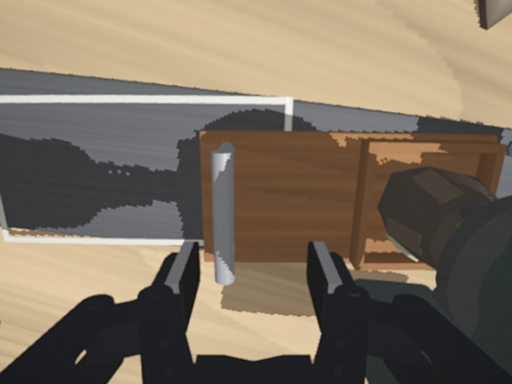

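```bash
python3 -c "
from h import *
f=load('wrist','y')
for z in (58,65): print(plane(f,(222,150),z),plane(f,(224,280),z))
"; python3 -m creep '[[0.003,-0.007,0.013,-1,-9,0,0.4],[0.003,-0.006,0,-1,-9,20,0.4],[0,0,0,0,0,20,0.4],[0,0,0,0,0,10,0.4],[0,0,0,0,0,0,0.4]]';python3 -c "
from h import *
print(to([674,29.5,216],down(0.306+np.pi/2))); grab('wrist','z')"
```

```text
[630.80973918  15.56115874  58.        ] [720.21804282  43.71884383  58.        ]
[629.40229358  15.75912482  65.        ] [715.74743954  42.95211843  65.        ]
clock: 23.47
eef_pos: [675.5, 30.3, 247.5]
tcp_rot: [-3.138, 0.01, -2.835]
contact_force: [-0.4, 0.3, 0.7]
opening: 0.602
(array([-0.0032,  0.0103,  0.0006]), array([ 2. , -0.2, 31.5]))
```

View pics/wristz.png

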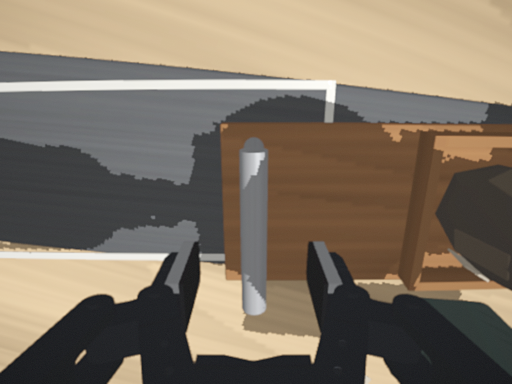

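Bar (254,230) sits centred between the fingers. Descend and grip.

```bash
python3 -m creep '[[0,0.006,0,0,0,15,0.4],[0,0.003,0,0,0,12,0.4],[0,0,0,0,0,4,0.4],[0,0,0,0,0,0,0.4],[0,0,0,0,0,0,1],[0,0,0,0,0,0,1],[0,0,0,0,0,0,1],[0,0,0,0,0,0,1],[0,0,0,0,0,0,1]]' 40;python3 -c "
from h import *
print(to([674,29.5,216],down(0.306+np.pi/2)),sense()['contact_force']); grab('wrist','A')
print(down(0.306+np.pi/2).inv().apply([35,-162,0]))
"
```

```text
clock: 24.27
eef_pos: [678.1, 30.7, 219.6]
tcp_rot: [-3.137, 0.008, -2.835]
contact_force: [0.6, 0.5, -2.9]
opening: 0.143
(array([-0.005 ,  0.0078,  0.0005]), array([4.2, 0.1, 3.6])) [ 0.58868196  0.52688757 -2.93415652]
[  15.42787685 -165.01812208    0.        ]
```

View pics/wristA.png

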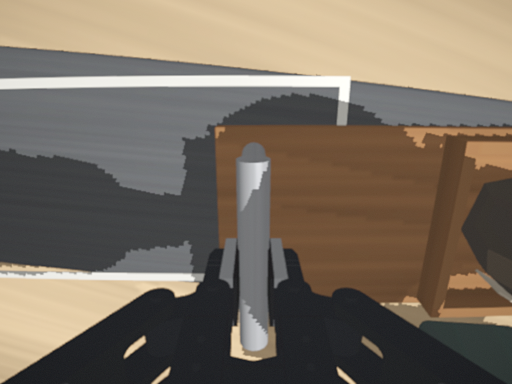

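```bash
python3 -m creep '[[0,0,0,0.3,-3,0,1],[0,0,0,0.6,-6,0,1],[0,0,0,0.9,-9,0,1],[0,0,0,0.9,-10,0,1],[0,0,0,0.9,-10,0,1],[0,0,0,0.9,-10,0,1],[0,0,0,0.6,-6,0,1],[0,0,0,0.2,-2,0,1],[0,0,0,0,0,0,1]]' ;python3 -c "
from h import *
p=np.array([678.1,30.7,219.6])+[35,-162,0]
print(to(p,down(0.306+np.pi/2)),sense()['contact_force']); grab('wrist','B')
"
```

```text
clock: 25.07
eef_pos: [690.4, -29.5, 219.5]
tcp_rot: [-3.14, 0.007, -2.837]
contact_force: [-0.8, 4.2, -0.6]
opening: 0.144
(array([-0.0019,  0.0067, -0.0013]), array([   8.9, -104. ,   -0. ])) [-0.79208048  4.17946835 -0.58699665]
```

View pics/wristB.png

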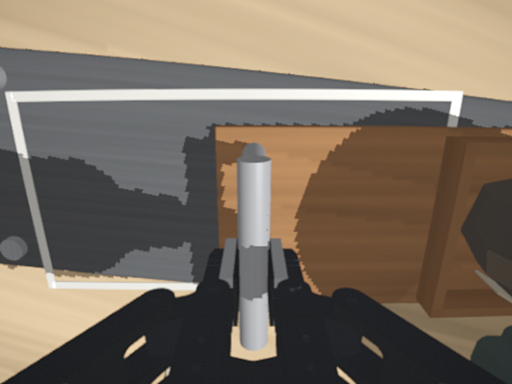

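Works well. Continue.

```bash
python3 -m creep '[[0,0,0,0.3,-4,0,1],[0,0,0,0.7,-8,0,1],[0,0,0,0.9,-11,0,1],[0,0,0,0.9,-11,0,1],[0,0,0,0.9,-11,0,1],[0,0,0,0.9,-11,0,1],[0,0,0,0.9,-11,0,1],[0,0,0,0.5,-6,0,1],[0,0,0,0.2,-2,0,1],[0,0,0,0,0,0,1]]' ;python3 -c "
from h import *
p=np.array([678.1,30.7,219.6])+[35,-162,0]
print(to(p,down(0.306+np.pi/2)),sense()['contact_force']); grab('wrist','C')
"
```

```text
clock: 25.95
eef_pos: [708.2, -108.8, 219.5]
tcp_rot: [-3.141, 0.006, -2.836]
contact_force: [-0.9, 4.3, -0.2]
opening: 0.145
(array([-0.0009,  0.0059, -0.0004]), array([  2.1, -22.9,  -0.1])) [-0.93614599  4.27147556 -0.18993501]
```

View pics/wristC.png

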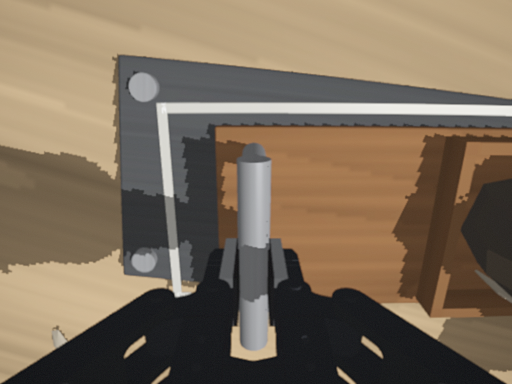

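```bash
python3 -m creep '[[0,0,0,0.5,-5,0,1],[0,0,0,0.6,-8,0,1],[0,0,0,0.5,-7,0,1],[0,0,0,0.3,-4,0,1],[0,0,0,0,0,0,1],[0,0,0,0,0,0,1]]' ;python3 -c "
from h import *
p=np.array([678.1,30.7,219.6])+[35,-162,0]
print(to(p,down(0.306+np.pi/2)),sense()['contact_force']); f=grab('wrist','D')
crop(f,'wD',140,90,340,240,4)
"
```

```text
clock: 26.5
eef_pos: [713.6, -131.7, 219.5]
tcp_rot: [-3.141, 0.005, -2.834]
contact_force: [-0.5, 5.3, 0.0]
opening: 0.144
(array([-0.0001,  0.0052,  0.0014]), array([ 0.4,  0.5, -0.1])) [-0.50808469  5.3211147   0.00724839]
```

View pics/wD.png

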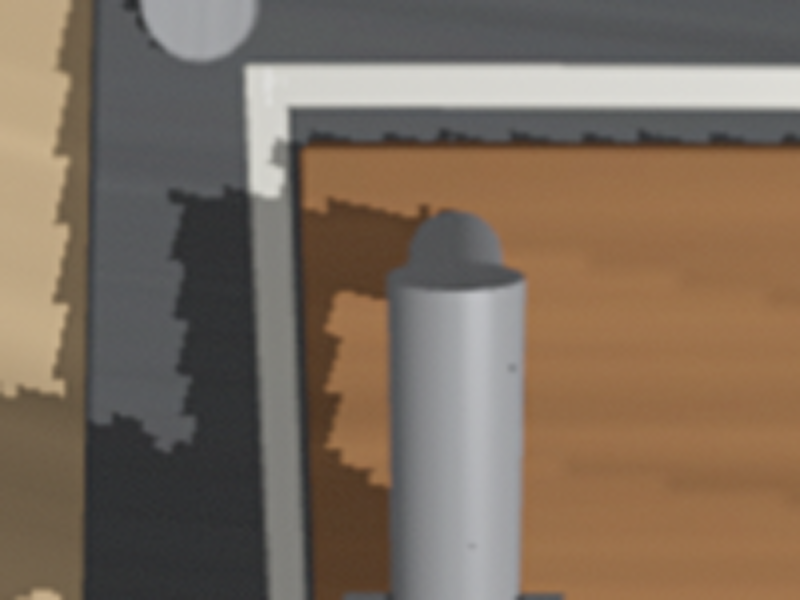

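```bash
python3 -c "
from h import *
f=load('wrist','D'); S=lambda x,y:(140+x/4-.37,90+y/4-.37)
c=plane(f,S(300,143),20);k=plane(f,S(245,63),12);D=down(.306).inv()
a=.306;d=(c-k)[:2];print('carrier corner in mark frame rel', d@[math.cos(a),math.sin(a)], d@[-math.sin(a),math.cos(a)],'want 6,5')
"
```

```text
carrier corner in mark frame rel 9.404362241723344 7.791998610936203 want 6,5
```

```bash
python3 -m creep '[[0,0,0,3,-2.5,0,1],[0,0,0,0,0,0,1],[0,0,0,0,0,0,1],[0,0,0,0,0,0,0.5],[0,0,0,0,0,0,0.5],[0,0,0,0,0,0,0.5],[0,0,0,0,0,0,0.5]]';python3 -c "
from h import *
print(to([690,-50,450],down(0.306+np.pi/2)))"
python3 -m creep '[[0,0,0,0,0,-15,0.5],[0,0,0,0,0,-30,0.5],[0,0,0,0,0,-40,0.5],[0,0,0,10,20,-35,0.5],[0,0,0,10,20,-35,0.2],[0,0,0,5,20,-35,0],[0,0,0,0,0,-30,0],[0,0,0,0,0,0,0]]'
python3 -c "
from h import *
f=grab('wrist','E');crop(grab('side','E'),'sE',170,120,380,320,3.8);print(sense()['qpos'])"
```

```text
clock: 27.13
eef_pos: [711.9, -136.0, 220.3]
tcp_rot: [-3.138, 0.007, -2.833]
contact_force: [-0.7, -0.2, 0.7]
opening: 0.496
(array([-0.0037,  0.0071,  0.0026]), array([  -6.9,   87.7, -230. ]))
clock: 27.8
eef_pos: [666.0, -85.8, 453.8]
tcp_rot: [-3.137, 0.007, -2.834]
contact_force: [0.4, -0.1, 0.6]
opening: 0.999
[-1.30603517e-01  3.89180882e-01  1.48109829e+00 -6.27850639e-04
  1.26901102e+00 -2.00853612e+00]
```

View pics/wristE.png

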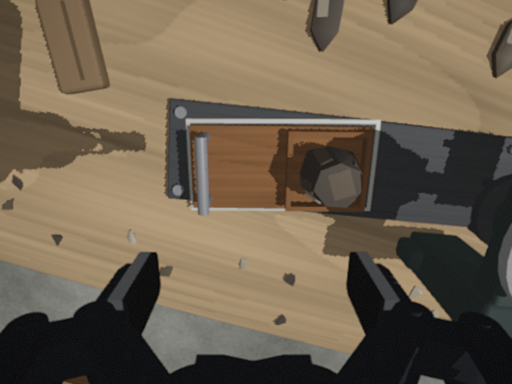

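View pics/sE.png

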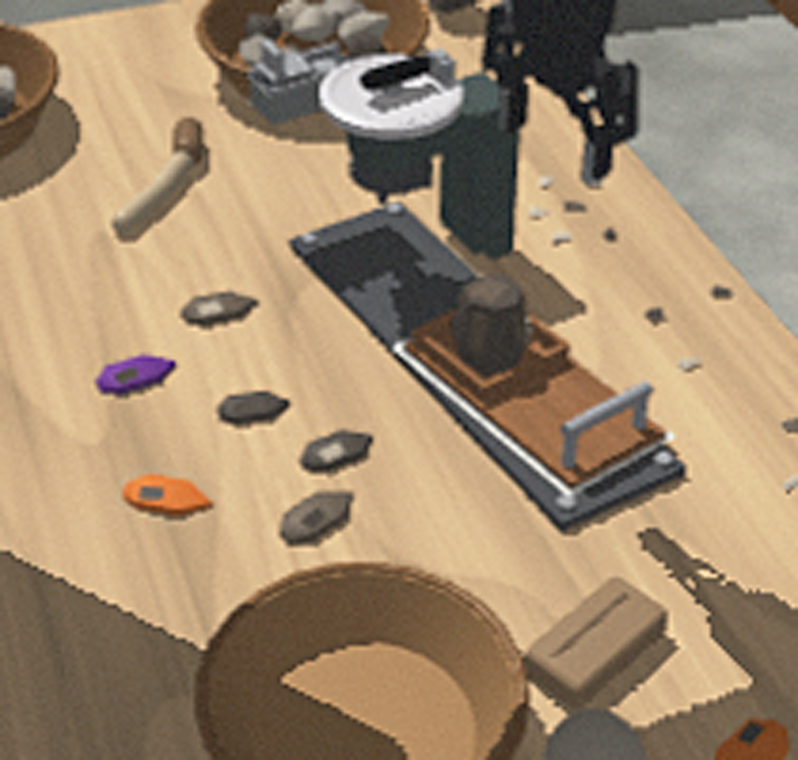

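```bash
python3 -c "
from h import *
f=grab('scene','E')
for uv in [(273,163),(248,190),(243,209),(228,224),(242,164),(212,193)]: print(uv,plane(f,uv,6).round(0))
print('basket',plane(f,(172,262),55))
p,M=grasp(); c=np.array([79.3,0,30.9]);z=np.array([-.312,0,.95])
for yaw in (1.877,0.3,-1.2):
  D=down(yaw); pos=np.array([480,60,6])-D.apply(c+z*420); print(yaw,pos,to(pos,D))
"
```

```text
(273, 163) [452. 173.   6.]
(248, 190) [442.  27.   6.]
(243, 209) [472. -44.   6.]
(228, 224) [ 463. -118.    6.]
(242, 164) [360. 106.   6.]
(212, 193) [345. -53.   6.]
basket [ 417.36508442 -327.5680052    55.        ]
1.877 [430.66669609  44.40343865 435.9       ] (array([-0.0002, -0.0013,  0.0009]), array([184.1, 195.4,  10.5]))
0.3 [464.70978451 109.42910995 435.9       ] (array([-1.1000e-03, -9.0000e-04,  1.5779e+00]), array([132. , 247.1,  10.5]))
-1.2 [528.22370231  78.74839022 435.9       ] (array([-2.0000e-03,  2.0000e-04,  3.0779e+00]), array([ 80.7, 198.7,  10.4]))
```

View pics/sceneE.png

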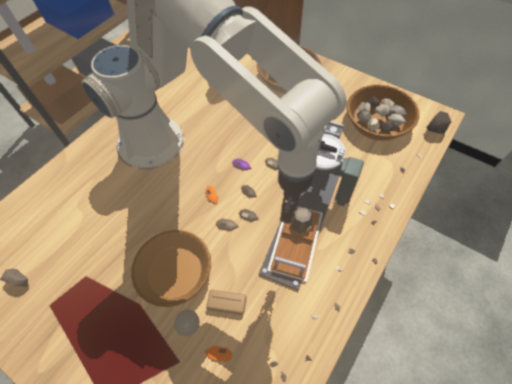

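```bash
python3 -m creep '[[0,0,0,23,24,1.5,0],[0,0,0,23,24,1.5,0],[0,0,0,23,24,1.5,0],[0,0,0,23,24,1.5,0],[0,0,0,23,24,1.5,0],[0,0,0,23,24,1.5,0],[0,0,0,23,24,1.5,0],[0,0,0,15,15,0,0],[0,0,0,0,0,0,0],[0,0,0,0,0,0,0]]'
python3 -c "
from h import *
f=grab('wrist','F')"
```

```text
clock: 28.78
eef_pos: [428.9, 35.8, 419.4]
tcp_rot: [3.135, -0.03, -2.84]
contact_force: [1.4, -0.3, -0.8]
opening: 1.0
```

View pics/wristF.png

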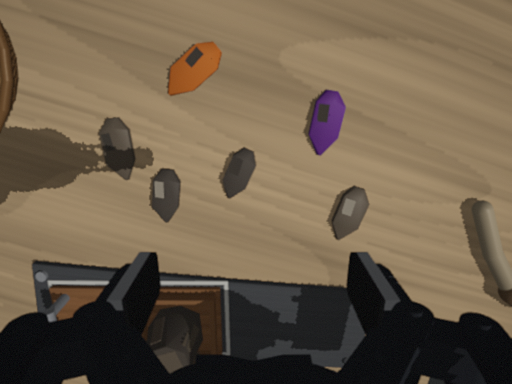

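```bash
cat > fl.py <<'E'
from h import *
import sys
def flakes(f,roi,smax=75,zt=7,amin=120,show=None):
    hsv=cv2.cvtColor(f["color"],cv2.COLOR_RGB2HSV); x0,y0,x1,y1=roi
    m=np.zeros(hsv.shape[:2],np.uint8); m[y0:y1,x0:x1]=(hsv[y0:y1,x0:x1,1]<smax)*255
    m=cv2.morphologyEx(m,cv2.MORPH_OPEN,np.ones((3,3)));m=cv2.morphologyEx(m,cv2.MORPH_CLOSE,np.ones((5,5)))
    out=[]
    for c in cv2.findContours(m,cv2.RETR_EXTERNAL,cv2.CHAIN_APPROX_NONE)[0]:
        if cv2.contourArea(c)<amin: continue
        w=np.array([plane(f,p[0],zt)[:2] for p in c],np.float32)
        (cx,cy),(a,b),ang=cv2.minAreaRect(w)
        if a<b: ang+=90; a,b=b,a
        M=cv2.moments(c); out.append((M['m10']/M['m00'],M['m01']/M['m00'],cx,cy,a,b,math.radians(ang)))
        print("px %.0f %.0f  world %.1f %.1f  %.0fx%.0f  len-angle %.3f"%out[-1])
    if show: cv2.imwrite(show,m)
    return out
E
python3 -c "
from fl import *
f=load('wrist','F'); flakes(f,(80,90,420,250),show='pics/mF.png'); crop(f,'wF',80,90,400,250,2.4)"
```

```text
px 350 212  world 452.9 172.2  69x36  len-angle 3.128
px 166 193  world 497.7 -53.0  67x33  len-angle 0.158
px 239 172  world 444.7 24.4  62x29  len-angle 3.015
px 117 146  world 458.3 -120.5  72x35  len-angle 0.380
px 323 113  world 347.4 96.7  19x11  len-angle 0.232
```

View pics/mF.png

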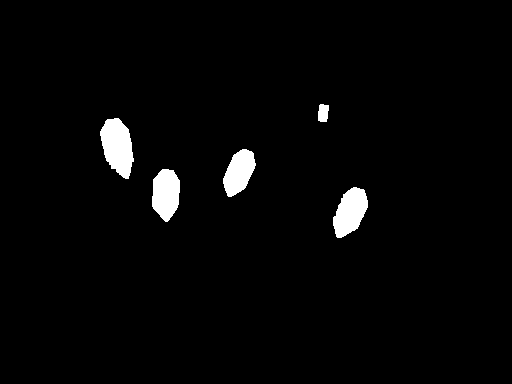

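View pics/wF.png

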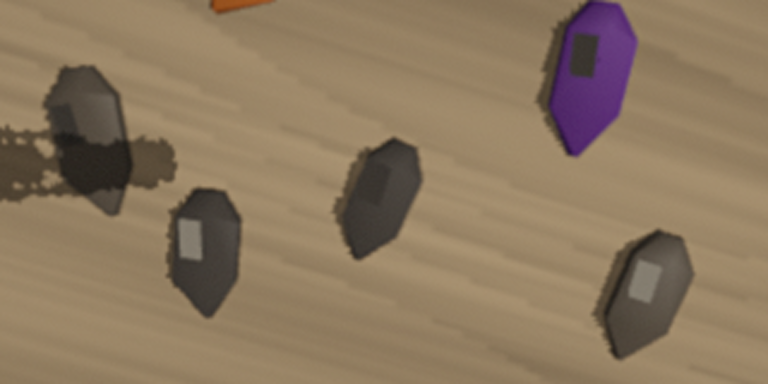

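```bash
python3 -c "
from h import *
f=load('wrist','d'); p0=np.array([590.8,293.5,422.5]); M=R.from_euler('xyz',[3.134,-.002,1.766])
for uv in [(187,243),(324,243)]:
  o,d=ray(f,uv); o=M.inv().apply(o-p0); d=M.inv().apply(d); print((o+d*(11-o[0])/d[0]).round(1))
print(to([452.9,172.2,260],down(1.557)))"
```

```text
[ 11.  -29.4 164.2]
[ 11.   32.7 164. ]
(array([ 0.0021, -0.031 ,  0.3152]), array([-68.1, 122.2, 158.2]))
```

```bash
python3 -m creep '[[0,-0.01,0.1,-20,35,0,0.4],[0,-0.01,0.1,-20,35,0,0.4],[0,-0.01,0.1,-10,35,20,0.4],[0,0,0,0,10,35,0.4],[0,0,0,0,0,35,0.4],[0,0,0,0,0,25,0.4],[0,0,0,0,0,0,0.4]]'
python3 -c "
from fl import *
f=grab('wrist','G');flakes(f,(80,60,440,240),amin=400);print(to([452.9,172.2,200],down(1.557)))"
```

```text
clock: 29.42
eef_pos: [467.3, 162.0, 298.0]
tcp_rot: [3.139, 0.006, 3.122]
contact_force: [-1.1, 0.3, 0.2]
opening: 0.6
px 265 161  world 453.7 173.1  71x33  len-angle 3.113
px 91 157  world 445.6 31.7  64x20  len-angle 2.959
(array([ 0.0032,  0.0076, -0.0065]), array([15.9,  9.6, 99.7]))
```

View pics/wristG.png

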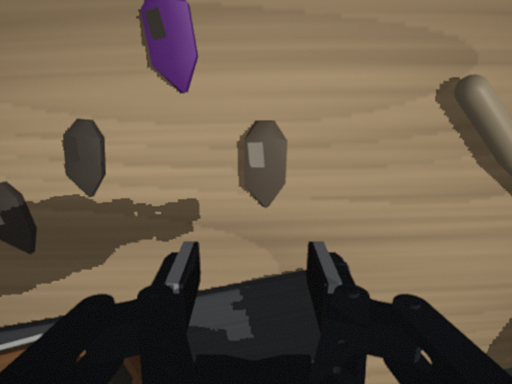

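```bash
python3 -m creep '[[0.002,0.004,-0.003,6,4,30,0.4],[0.002,0.004,-0.003,5,4,30,0.4],[0,0,0,3,2,30,0.4],[0,0,0,1,0,15,0.4],[0,0,0,0,0,0,0.4]]'
python3 -c "
from fl import *
f=grab('wrist','H');print(to([453.5,172.8,173],down(1.557)))"
```

```text
clock: 29.88
eef_pos: [461.6, 172.3, 197.6]
tcp_rot: [3.139, 0.01, 3.124]
contact_force: [-0.7, 0.8, 1.5]
opening: 0.604
(array([ 0.0028,  0.0112, -0.0044]), array([ 8.9,  0.2, 25.7]))
```

View pics/wristH.png

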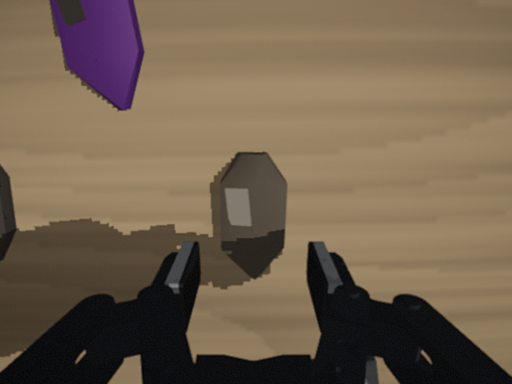

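```bash
python3 -m creep '[[0.002,0.006,-0.003,5,0,12,0.4],[0,0.004,0,4,0,10,0.4],[0,0,0,0,0,4,0.4],[0,0,0,0,0,0,0.4]]'
python3 -c "
from fl import *
print(to([453.5,172.8,173],down(1.557)))"
python3 -m creep '[[0,0,0,0,0,0,1],[0,0,0,0,0,0,1],[0,0,0,0,0,0,1],[0,0,0,0,0,0,1],[0,0,0,0,0,0,1]]' 60
```

```text
clock: 30.27
eef_pos: [456.4, 172.7, 175.6]
tcp_rot: [3.138, 0.008, 3.125]
contact_force: [-1.2, -0.1, 0.6]
opening: 0.6
(array([ 0.0034,  0.0079, -0.0029]), array([2.9, 0.1, 2.5]))
clock: 30.68
eef_pos: [457.3, 172.9, 177.6]
tcp_rot: [3.137, 0.01, 3.125]
contact_force: [-0.2, -0.2, 0.2]
opening: 0.377
```

```bash
python3 -m creep '[[0,0,0,0,0,-20,1],[0,0,0,0,0,-35,1],[0,0,0,0,0,-35,1],[0,0,0,0,-20,-30,1],[0,0,0,0,-35,0,1],[0,0,0,0,-35,0,1],[0,0,0,0,-35,0,1],[0,0,0,0,-35,0,1],[0,0,0,0,-35,0,1],[0,0,0,0,0,0,1]]'
python3 -c "
from fl import *
f=grab('wrist','I');print(to([417,-327,290],down(1.557)),sense()['opening'])"
```

```text
clock: 31.52
eef_pos: [454.0, -28.4, 305.6]
tcp_rot: [3.138, 0.019, 3.132]
contact_force: [0.2, -0.3, -0.9]
opening: 0.373
(array([0.0044, 0.0191, 0.003 ]), array([  34.1, -300.7,   13.6])) 0.36759867360457943
```

View pics/wristI.png

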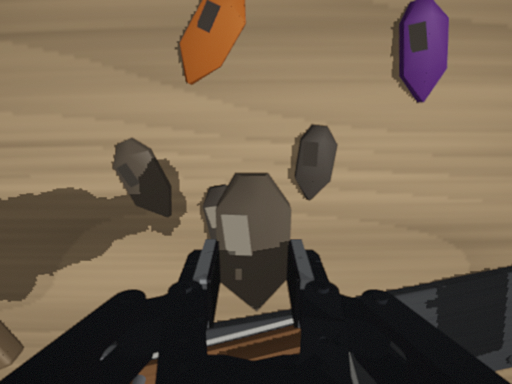

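```bash
python3 -m creep '[[0,0.005,0,4,-35,0,1],[0,0.005,0,4,-35,0,1],[0,0.005,0,4,-35,0,1],[0,0.004,0,4,-35,0,1],[0,0,0,4,-35,0,1],[0,0,0,4,-35,0,1],[0,0,0,4,-35,0,1],[0,0,0,0,0,0,1]]'
python3 -c "
from fl import *
f=grab('wrist','J');print(to([417,-327,290],down(1.557)),sense()['opening'])"
```

```text
clock: 32.23
eef_pos: [425.7, -274.9, 304.9]
tcp_rot: [3.136, 0.004, 3.14]
contact_force: [-0.8, 0.6, -0.5]
opening: 0.372
(array([0.0071, 0.003 , 0.0111]), array([  8.5, -54.3,  14.2])) 0.3740192155255071
```

View pics/wristJ.png

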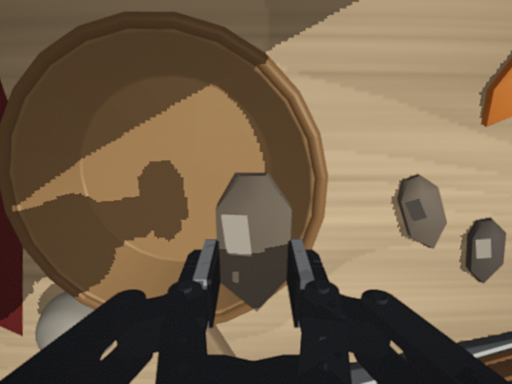

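```bash
python3 -c "
from fl import *
f=load('wrist','J')
for z in (50,55):
  w=np.array([plane(f,u,z)[:2] for u in [(3,190),(327,180),(160,12),(290,72),(42,52),(318,230),(110,20)]]);q=np.linalg.lstsq(np.c_[2*w,np.ones(len(w))],(w**2).sum(1),rcond=None)[0];print(q[:2],math.sqrt(q[2]+q[0]**2+q[1]**2))
w=np.array([plane(f,u,6)[:2] for u in [(82,170),(267,170),(175,75),(170,262)]]);q=np.linalg.lstsq(np.c_[2*w,np.ones(len(w))],(w**2).sum(1),rcond=None)[0];print('floor',q[:2],math.sqrt(q[2]+q[0]**2+q[1]**2))
"
```

```text
[ 422.46305705 -338.63981521] 118.67023643809895
[ 420.77184293 -337.20699865] 116.02173535863994
floor [ 423.59851341 -340.28596644] 80.85686512200868
```

```bash
python3 -c "
from fl import *
print(to([423,-370,192],down(1.557)))"
python3 -m creep '[[0,0,0,0,-33,0,1],[0,0,0,0,-33,0,1],[0,0,0,0,-28,10,1],[0,0,0,0,0,30,1],[0,0,0,0,0,30,1],[0,0,0,0,0,25,1],[0,0,0,0,0,15,1],[0,0,0,0,0,0,1]]'
python3 -c "
from fl import *
print(to([423,-370,192],down(1.557)))"
```

```text
(array([0.0071, 0.003 , 0.0111]), array([  2.7, -98. , 111.9]))
clock: 32.95
eef_pos: [432.3, -359.9, 190.7]
tcp_rot: [3.133, 0.006, -3.139]
contact_force: [-0.2, 0.1, -1.0]
opening: 0.372
(array([0.0085, 0.0063, 0.0165]), array([  9.3, -10.1,  -1.5]))
```

```bash
python3 -m creep '[[0,0,0,8,-9,0,1],[0,0,0,0,0,0,0.4],[0,0,0,0,0,0,0.4],[0,0,0,0,0,0,0.4],[0,0,0,0,0,-25,0.4],[0,0,0,0,0,-35,0.4],[0,0,0,-10,30,-35,0.4],[0,0,0,0,35,-30,0.4],[0,0,0,0,35,0,0.4],[0,0,0,0,0,0,0.4]]'
python3 -c "
from fl import *
f=grab('wrist','K'); flakes(f,(330,60,512,260),amin=300); print(to([458.3,-120.5,300],down(1.951)))"
```

```text
clock: 33.78
eef_pos: [435.0, -271.8, 321.8]
tcp_rot: [3.136, 0.014, -3.14]
contact_force: [-0.4, 0.5, -1.1]
opening: 0.597
px 473 229  world 495.6 -54.4  66x37  len-angle 0.168
px 412 191  world 457.3 -121.6  74x36  len-angle 0.394
(array([-0.    ,  0.0172, -0.3777]), array([-22.3, 153.3,  23.5]))
```

View pics/wristK.png

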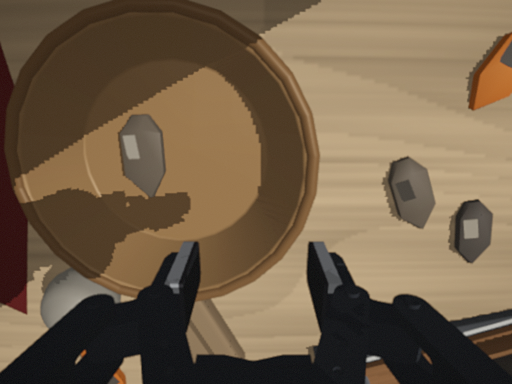

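```bash
python3 -m creep '[[0,0.005,0,-6,35,0,0.4],[0,0.005,0,-6,35,0,0.4],[0,0.005,0,-5,35,5,0.4],[0,0,0,-5,35,8,0.4],[0,0,-0.12,0,0,0,0.4],[0,0,-0.12,0,0,0,0.4],[0,0,-0.12,0,0,0,0.4],[0,0,0,0,0,0,0.4]]'
python3 -c "
from fl import *
f=grab('wrist','L'); flakes(f,(180,60,360,240),amin=300); print(to([457.8,-121,200],down(1.955)))"
```

```text
clock: 34.5
eef_pos: [461.5, -130.6, 315.5]
tcp_rot: [-3.132, 0.013, -2.773]
contact_force: [0.7, -0.5, -0.5]
opening: 0.603
px 323 223  world 482.5 -57.9  36x36  len-angle 0.370
px 268 170  world 457.9 -120.9  73x34  len-angle 0.398
(array([-0.0098,  0.0133, -0.0226]), array([  1.6,  11.6, 115.4]))
```

View pics/wristL.png

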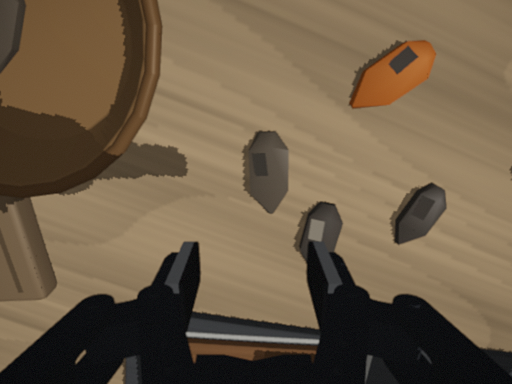

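```bash
python3 -m creep '[[-0.004,0.006,-0.012,2,4,30,0.4],[-0.004,0.006,-0.01,1,4,35,0.4],[0,0,0,1,3,35,0.4],[0,0,0,0,0,12,0.4],[0,0,0,0,0,0,0.4]]'
python3 -c "
from fl import *
f=grab('wrist','M');print(to([457.8,-121,173],down(1.962)))"
```

```text
clock: 34.97
eef_pos: [458.2, -125.5, 203.1]
tcp_rot: [-3.132, 0.011, -2.784]
contact_force: [-0.5, -0.1, -0.2]
opening: 0.603
(array([-0.0093,  0.0103, -0.0333]), array([-0.9,  4.7, 30.9]))
```

View pics/wristM.png

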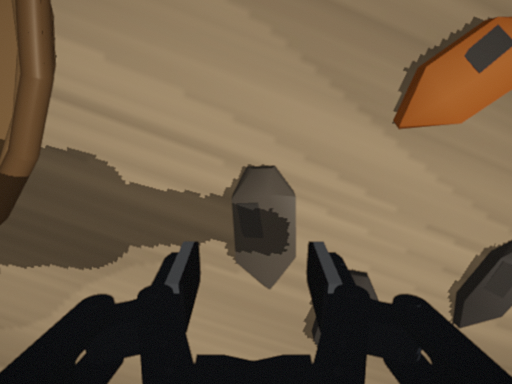

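```bash
python3 -m creep '[[-0.005,0.005,-0.03,0,3,14,0.4],[-0.003,0.005,0,0,2,12,0.4],[0,0,0,0,0,5,0.4],[0,0,0,0,0,1,0.4]]'
python3 -c "
from fl import *
print(to([457.8,-121,173],down(1.962)))"
python3 -m creep '[[0,0,0,0,0,0,1],[0,0,0,0,0,0,1],[0,0,0,0,0,0,1],[0,0,0,0,0,0,1],[0,0,0,0,0,0,1]]' 60
```

```text
clock: 35.35
eef_pos: [458.9, -122.8, 174.1]
tcp_rot: [-3.137, 0.005, -2.764]
contact_force: [-0.4, 0.2, 0.8]
opening: 0.599
(array([-0.0049,  0.0045, -0.0134]), array([0.4, 2.1, 1.1]))
clock: 35.77
eef_pos: [460.2, -123.5, 176.8]
tcp_rot: [-3.134, 0.008, -2.767]
contact_force: [-0.0, -0.3, -0.2]
opening: 0.374
```

```bash
python3 -m creep '[[0,0,0,0,0,-20,1],[0,0,0,0,0,-35,1],[0,0,0,0,0,-35,1],[0,0,0,0,0,-15,1],[0,0,0,0,0,0,1]]'
python3 -c "
from fl import *
print(to([423,-332,205],down(1.962)),sense()['opening'])"
```

```text
clock: 36.18
eef_pos: [458.7, -123.0, 285.8]
tcp_rot: [-3.136, 0.006, -2.768]
contact_force: [0.7, 0.1, 0.2]
opening: 0.376
(array([-0.0058,  0.0056, -0.0179]), array([ 109.9, -181.2,   81.2])) 0.3764237282946839
```

```bash
python3 -m creep '[[0,0,0,18,-30,0,1],[0,0,0,18,-30,0,1],[0,0,0,18,-30,0,1],[0,0,0,18,-30,0,1],[0,0,0,18,-30,0,1],[0,0,0,15,-25,20,1],[0,0,0,0,0,30,1],[0,0,0,0,0,20,1],[0,0,0,0,0,0,1]]'
python3 -c "
from fl import *
print(to([423,-332,200],down(1.962)),sense()['opening']); grab('wrist','N')"
```

```text
clock: 36.93
eef_pos: [424.9, -334.3, 213.2]
tcp_rot: [-3.127, 0.013, -2.765]
contact_force: [-0.2, 1.9, -1.0]
opening: 0.373
(array([-0.0147,  0.0125, -0.015 ]), array([ 1.1,  3.1, 13.1])) 0.37293434074618204
```

View pics/wristN.png

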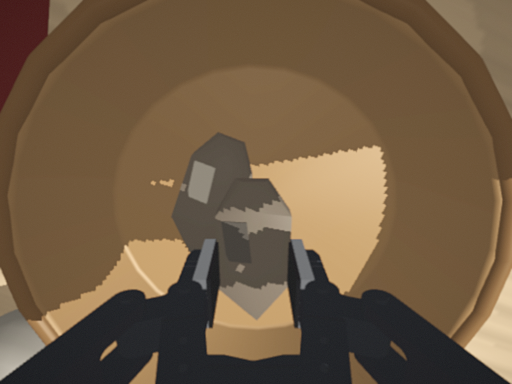

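```bash
python3 -m creep '[[0,0,0,0,13,0,1],[0,0,0,0,2,13,1],[0,0,0,0,0,5,1],[0,0,0,0,0,0,1],[0,0,0,0,0,0,0.45],[0,0,0,0,0,0,0.45],[0,0,0,0,0,0,0.45],[0,0,0,0,0,-25,0.4],[0,0,0,0,0,-35,0.4],[0,0,0,-10,20,-35,0.4]]'
python3 -c "
from fl import *
print(to([497,-53.5,300],down(1.733)))"
```

```text
clock: 37.82
eef_pos: [420.9, -296.9, 293.1]
tcp_rot: [-3.131, 0.01, -2.764]
contact_force: [1.6, -0.6, 1.0]
opening: 0.602
(array([-0.0097,  0.0109,  0.2153]), array([-160.5,  198.2,   -7.5]))
```

```bash
python3 -m creep '[[-0.004,0.005,0,-25,31,-5,0.4],[-0.004,0.005,0,-25,31,0,0.4],[0,0,0,-25,31,0,0.4],[0,0,0,-25,31,0,0.4],[0,0,0,-25,31,0,0.4],[0,0,0,-17,22,0,0.4],[0,0,0.11,0,0,0,0.4],[0,0,0.1,0,0,0,0.4],[0,0,0,0,0,0,0.4]]'
python3 -c "
from fl import *
f=grab('wrist','O'); flakes(f,(100,60,420,240),amin=300); print(to([497,-53.5,200],down(1.733)))"
```

```text
clock: 38.57
eef_pos: [494.7, -69.8, 313.4]
tcp_rot: [-3.126, 0.024, -2.984]
contact_force: [-0.4, -0.1, 0.1]
opening: 0.599
px 277 173  world 498.1 -52.9  67x32  len-angle 0.167
px 380 128  world 445.7 24.1  64x32  len-angle 3.008
(array([-0.0158,  0.0243,  0.0005]), array([ -2.2,  17.8, 113.2]))
```

View pics/wristO.png

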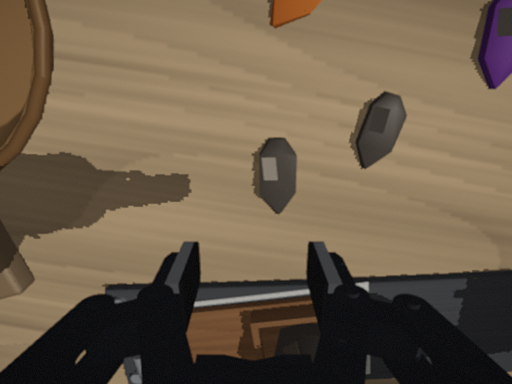

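```bash
python3 -m creep '[[-0.008,0.012,0,0,6,30,0.4],[-0.008,0.012,0,0,6,35,0.4],[0,0,0,0,4,35,0.4],[0,0,0,0,0,12,0.4],[0,0,0,0,0,0,0.4]]'
python3 -c "
from fl import *
f=grab('wrist','P');print(to([498,-53.2,173],down(1.735)))"
```

```text
clock: 39.03
eef_pos: [496.1, -56.9, 201.7]
tcp_rot: [-3.138, 0.01, -2.963]
contact_force: [-0.3, -0.8, 0.3]
opening: 0.599
(array([-0.0031,  0.0101,  0.0141]), array([-2.2,  3.5, 29.5]))
```

View pics/wristP.png

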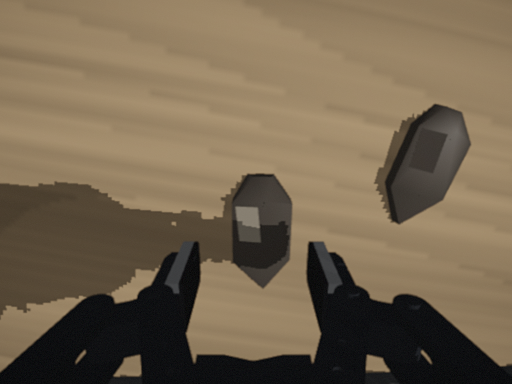

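```bash
python3 -m creep '[[0,0.005,0.012,-1,3,14,0.4],[0,0.003,0,-1,1.5,11,0.4],[0,0,0,0,0,5,0.4],[0,0,0,0,0,1,0.4]]'
python3 -m creep '[[0,0,0,0,0,0,1],[0,0,0,0,0,0,1],[0,0,0,0,0,0,1],[0,0,0,0,0,0,1],[0,0,0,0,0,0,1]]' 60
python3 -m creep '[[0,0,0,0,0,-20,1],[0,0,0,0,0,-35,1],[0,0,0,0,0,-35,1],[0,0,0,0,0,-15,1],[0,0,0,0,0,0,1]]'
python3 -c "
from fl import *
print(to([413,-342,215],down(1.735)),sense()['opening'])"
```

```text
clock: 39.42
eef_pos: [499.6, -53.9, 174.1]
tcp_rot: [-3.137, 0.007, -2.971]
contact_force: [-0.7, 0.1, 0.0]
opening: 0.598
clock: 39.83
eef_pos: [500.8, -54.7, 177.1]
tcp_rot: [-3.135, 0.011, -2.97]
contact_force: [-0.4, -0.1, -0.6]
opening: 0.343
clock: 40.25
eef_pos: [498.7, -54.2, 285.8]
tcp_rot: [-3.136, 0.008, -2.969]
contact_force: [1.2, -0.3, 0.5]
opening: 0.355
(array([-0.0051,  0.008 ,  0.0081]), array([ 134.4, -268.4,   71.2])) 0.35523855952101524
```

```bash
python3 -m creep '[[0,0,0,15,-31,0,1],[0,0,0,15,-31,0,1],[0,0,0,15,-31,0,1],[0,0,0,15,-31,0,1],[0,0,0,15,-31,0,1],[0,0,0,15,-31,0,1],[0,0,0,15,-31,0,1],[0,0,0,10,-20,0,1],[0,0,0,0,0,0,1]]'
python3 -c "
from fl import *
print(to([413,-342,215],down(1.735)),sense()['opening']); grab('wrist','Q')"
```

```text
clock: 41.0
eef_pos: [423.7, -316.4, 283.4]
tcp_rot: [-3.135, 0.013, -2.961]
contact_force: [0.1, 0.3, -0.9]
opening: 0.351
(array([-0.0067,  0.0132,  0.0163]), array([ 16. , -22.8,  68.3])) 0.3508260910269673
```

View pics/wristQ.png

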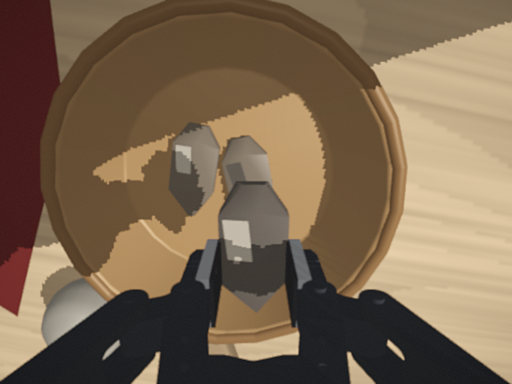

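```bash
python3 -m creep '[[0,0,0,0,22,20,1],[0,0,0,0,2,30,1],[0,0,0,0,0,20,1],[0,0,0,0,0,8,1],[0,0,0,0,0,0,1]]'
python3 -c "
from fl import *
print(to([423,-292,203],down(1.735)),sense()['opening'])"
```

```text
clock: 41.47
eef_pos: [420.7, -288.3, 201.4]
tcp_rot: [-3.136, 0.014, -2.963]
contact_force: [-0.9, 0.3, -0.6]
opening: 0.353
(array([-0.0051,  0.0137,  0.0143]), array([-1.6, -4.1, -1.6])) 0.3531194581138138
```

```bash
python3 -m creep '[[0,0,0,0,-3,3,1],[0,0,0,0,0,0,1],[0,0,0,0,0,0,0.45],[0,0,0,0,0,0,0.45],[0,0,0,0,0,0,0.45],[0,0,0,0,0,-25,0.4],[0,0,0,0,0,-35,0.4],[0,0,0,0,20,-35,0.4],[0,0,0,0,30,-20,0.4],[0,0,0,0,0,0,0.4]]'
python3 -c "
from fl import *
print(to([445.5,24.3,300],down(1.442))); grab('wrist','R')"
```

```text
clock: 42.3
eef_pos: [412.1, -241.3, 321.4]
tcp_rot: [-3.134, 0.017, -2.965]
contact_force: [0.1, -0.4, -0.2]
opening: 0.598
(array([-0.0048,  0.0184,  0.3054]), array([-79.2, 255.8,  20.9]))
```

View pics/wristR.png

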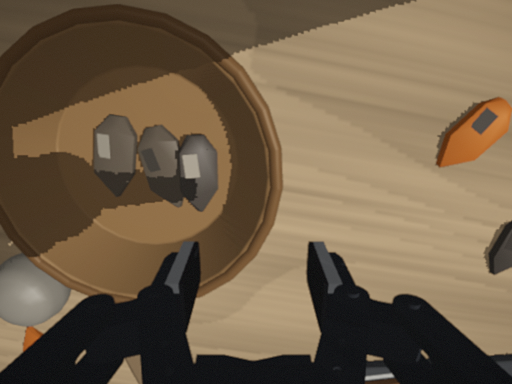

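Three neatly in the basket. Last one, C at about (445.5, 24.3).

```bash
python3 -m creep '[[-0.004,0.006,0,-10,33,3,0.4],[0,0.006,0,-10,33,3,0.4],[0,0.006,0,-10,33,3,0.4],[0,0,0,-10,33,3,0.4],[0,0,0,-10,33,3,0.4],[0,0,0,-10,33,3,0.4],[0,0,0,-10,30,3,0.4],[0,0,0.105,0,0,0,0.4],[0,0,0.1,0,0,0,0.4],[0,0,0.1,0,0,0,0.4]]'
python3 -m creep '[[0,0,0,0,0,0,0.4]]'
python3 -c "
from fl import *
f=grab('wrist','S'); flakes(f,(150,60,420,240),amin=300); print(to([445.5,24.3,200],down(1.44)))"
```

```text
clock: 43.18
eef_pos: [446.5, -0.0, 297.5]
tcp_rot: [-3.132, 0.014, 3.004]
contact_force: [0.3, -0.0, -0.0]
opening: 0.599
clock: 43.27
eef_pos: [446.9, 0.1, 297.1]
tcp_rot: [-3.132, 0.013, 3.0]
contact_force: [-0.1, -0.5, 0.7]
opening: 0.596
px 286 170  world 444.7 24.7  64x29  len-angle 3.014
(array([-0.01  ,  0.0133, -0.0055]), array([ 5.9, 24.9, 96.7]))
```

View pics/wristS.png

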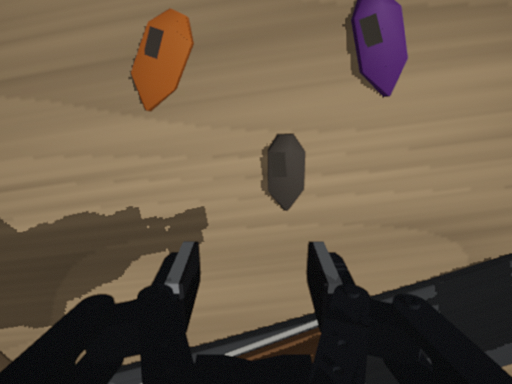

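```bash
python3 -m creep '[[-0.005,0.006,-0.005,3,9,30,0.4],[-0.005,0.006,0,2,9,35,0.4],[0,0,0,1,6,20,0.4],[0,0,0,0,2,8,0.4],[0,0,0,0,0,0,0.4]]'
python3 -c "
from fl import *
f=grab('wrist','T');print(to([445,24.5,173],down(1.442)))"
```

```text
clock: 43.73
eef_pos: [447.9, 24.4, 201.8]
tcp_rot: [3.141, 0.008, 3.026]
contact_force: [0.2, -0.8, 0.0]
opening: 0.608
(array([0.0006, 0.0085, 0.0126]), array([ 3.2, -0.1, 29.5]))
```

View pics/wristT.png

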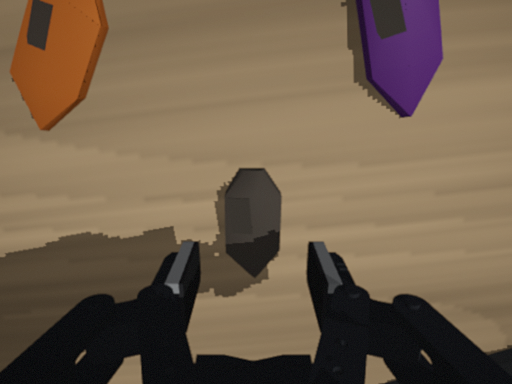

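```bash
python3 -m creep '[[0,0.005,0.012,2,0,14,0.4],[0,0.003,0,1,0,11,0.4],[0,0,0,0,0,5,0.4],[0,0,0,0,0,1,0.4]]'
python3 -m creep '[[0,0,0,0,0,0,1],[0,0,0,0,0,0,1],[0,0,0,0,0,0,1],[0,0,0,0,0,0,1],[0,0,0,0,0,0,1]]' 60
python3 -m creep '[[0,0,0,0,0,-20,1],[0,0,0,0,0,-35,1],[0,0,0,0,0,-35,1],[0,0,0,0,0,-15,1],[0,0,0,0,0,0,1]]'
python3 -c "
from fl import *
print(to([423,-345,285],down(1.442)),sense()['opening'])"
```

```text
clock: 44.12
eef_pos: [447.6, 23.2, 173.7]
tcp_rot: [3.14, 0.006, 3.017]
contact_force: [0.7, 0.0, -0.3]
opening: 0.599
clock: 44.53
eef_pos: [448.9, 22.8, 176.2]
tcp_rot: [3.14, 0.01, 3.017]
contact_force: [-0.4, -0.6, -0.1]
opening: 0.326
clock: 44.95
eef_pos: [447.3, 22.7, 285.1]
tcp_rot: [3.14, 0.007, 3.018]
contact_force: [1.1, 0.5, -0.2]
opening: 0.327
(array([0.0013, 0.007 , 0.0054]), array([-2.110e+01, -3.679e+02, -2.000e-01])) 0.3266942889017845
```

```bash
python3 -m creep '[[0,0,0,-2,-37,0,1],[0,0,0,-2,-37,0,1],[0,0,0,-2,-37,0,1],[0,0,0,-2,-37,0,1],[0,0,0,-2,-37,0,1],[0,0,0,-2,-37,0,1],[0,0,0,-2,-37,0,1],[0,0,0,-2,-37,0,1],[0,0,0,-2,-37,0,1],[0,0,0,0,-20,0,1]]'
python3 -m creep '[[0,0,0,0,0,0,1]]'
python3 -c "
from fl import *
print(to([423,-345,207],down(1.442)),sense()['opening']);grab('wrist','U')"
```

```text
clock: 45.78
eef_pos: [421.8, -340.4, 281.0]
tcp_rot: [3.139, 0.013, 3.031]
contact_force: [0.5, 0.1, -0.3]
opening: 0.325
clock: 45.87
eef_pos: [421.3, -344.0, 280.2]
tcp_rot: [3.14, 0.013, 3.028]
contact_force: [-0.1, 0.5, -0.3]
opening: 0.328
(array([0.0018, 0.0133, 0.0151]), array([-0.8, -0.9, 73.2])) 0.3284067582433778
```

View pics/wristU.png

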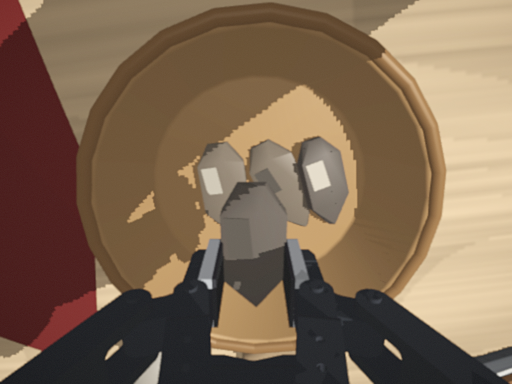

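```bash
python3 -m creep '[[0,0,0,0,-2,25,1],[0,0,0,0,0,25,1],[0,0,0,0,0,18,1],[0,0,0,0,0,4,1],[0,0,0,0,0,0,1]]'
python3 -m creep '[[0,0,0,0,0,0,0.5],[0,0,0,0,0,0,0.5],[0,0,0,0,0,0,0.5],[0,0,0,0,0,-25,0.5],[0,0,0,0,0,-35,0.5],[0,0,0,0,0,-35,0.5],[0,0,0,-15,35,-35,0.5],[0,0,0,-15,35,-20,0.5],[0,0,0,0,0,0,0.5]]'
python3 -c "
from fl import *
grab('wrist','V');grab('side','V');grab('scene','V')"
```

```text
clock: 46.33
eef_pos: [421.6, -340.4, 203.8]
tcp_rot: [3.137, 0.011, 3.028]
contact_force: [-1.0, -0.5, 0.7]
opening: 0.327
clock: 47.08
eef_pos: [454.8, -279.4, 358.7]
tcp_rot: [3.138, 0.017, 3.026]
contact_force: [0.6, -0.1, -0.2]
opening: 0.501
```

View pics/wristV.png

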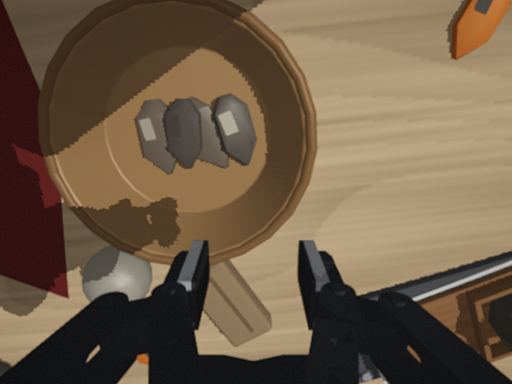

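View pics/sideV.png

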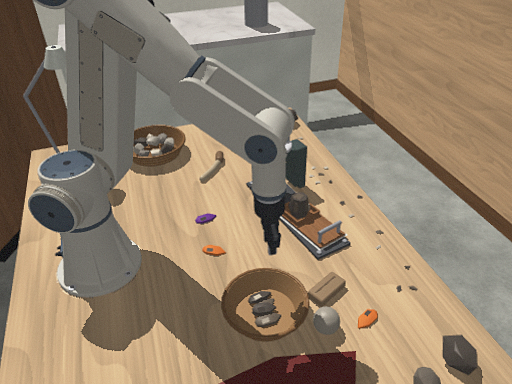

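View pics/sceneV.png

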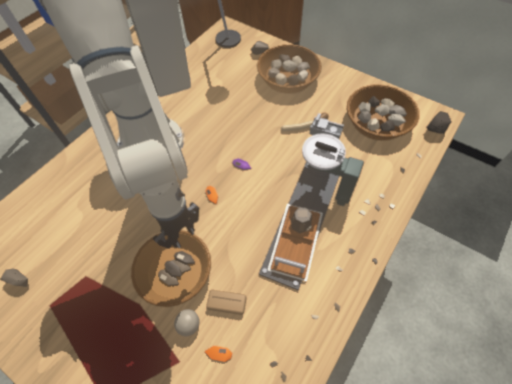

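```bash
python3 -c "
from h import *
crop(load('scene','V'),'cV',250,110,370,290,3.3)"
```

```text
(no output)
```

View pics/cV.png

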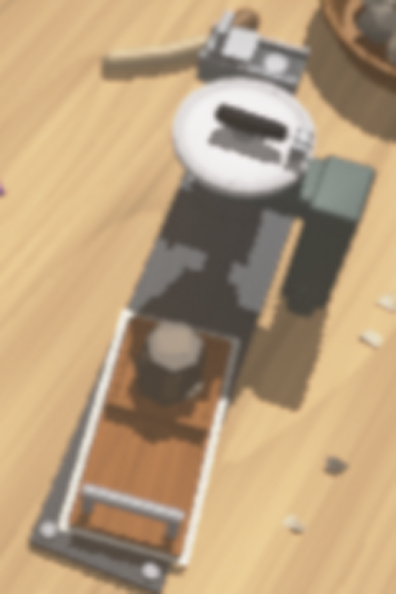

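```bash
python3 -c "
from rig import job
print(job.sign_off())"
```

```text
the job is handed in; nothing more can be done
None
```

I did all the steps in order and handed the job in at about 47 s on the robot's clock; the hand-in gives no verdict.

- **Clamp:** I slid the catch about 46 mm until it met its stop and pressed the button down to its stop (about 26 N). I swung the grip up, and in the picture it matched 1.57 rad. I then wound the wheel 1.5 turns until it pushed back at its stop with about 12 N.
- **Grip folded:** The first fold stayed about 0.2 rad high, so I pushed the grip flat with shut fingers. The picture after that matched about 0 rad.
- **Carrier:** I slid it along the bed by its handle, its height steady to about 0.1 mm. Before one last small nudge it was about 4 mm off the outline. After that I only checked by eye: it lies inside the chalk, with the core standing in its cradle.
- **Flakes:** Four grey flakes were present, and one moved slightly on its own during the run. All four are in the empty basket, one lying on top of the others. I left the orange and purple look-alikes alone.
- **Bystanders:** I did not touch the hammerstone, billet or abrading stone. They look unmoved in the last pictures, but I did not measure them.

No check failed. The wheel centre and the basket centre each differed by a few millimetres between camera views, up to about 12 mm for the first rough basket estimate, and the moves had room for that.

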